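# Load a swing-out centrifuge rotor in balance

## Robot

A 6-joint arm with a two-finger parallel gripper is mounted at the origin on a cart in front of the work surface, level with it; the furniture and walls round the work are solid. World frame = base frame: x ahead of the robot, y to its left, z up, the work surface at z = 0. Lengths are in m, angles in rad, forces in N, time in s.
With the tool pointing down it reaches from about 0.225 to 0.875 m from the base axis. Payload 3.4 kg.
Tool frame: the origin (TCP) lies between the finger pads; the fingertips stand 11 mm ahead of it and the grasp point (between the pads) lies 8 mm behind it (tips_ahead is the distance from the TCP to the fingertips, in m); z points along the fingers, x is the direction in which the jaws open and shut, and the axes are right-handed (so a half turn about z gives the same grasp; the last joint's range is limited). The gripper opens to 85 mm and grips with 20 to 120 N. Pads are 22 mm wide; open, the fingers measure 114 mm over their backs; the gripper's body (76 mm by 85 mm) begins 54 mm behind the grasp point. The pads swing forward as they close: fully open they stand 13 mm farther back than shut.
Start: joints at [-0.121, 0.276, 1.505, -0, 1.361, -0.121], TCP at [0.575, -0, 0.242] pointing down, gripper open.
Joint ranges: [-2.89, 2.89], [-0.75, 2.08], [0.22, 2.7], [-1.18, 4.32], [0.11, 2.71], [-2.7, 2.7]. Speed limits (rad/s): [2.57, 2.57, 3.14, 3.14, 3.14, 3.14].

## Interface

Orientations are given as a unit quaternion [w, x, y, z].
In Python, from rig import get_state, get_image, sign_off, masks_of, tips_ahead gives the robot as it stands.
- The arm moves only by the tool play_rows, never from a script. Its argument "series" is a list of rows, each an object of numbers: "fingers": the closure, from -1 (fully open) to 1 (shut); "dx", "dy", "dz": the shift along the world's x, y, z in mm; "turn": the turn about the world's z in rad. A call has 1 to 20 rows; each row shifts and turns the pose as measured when the row begins; what a row does not reach is not made up. A row lasts 1/12 s, in which the tool goes at most 41.7 mm and 7.16 degrees, less where a joint would pass 70% of its speed; a pose out of reach is approached as far as the arm can. A call with a gripper value outside its range is refused whole. The fingers move at their own pace and stop on an object; "squeeze" is the grip in N (left out, the last holds). Time passes only in rows, so rows that do not move let the fingers close. It gives the time, the measured TCP pose, the force and the opening at its end, in the units of the state.
- get_state(): the state, without advancing time (a new reading comes with each control period).
- get_image(name): name is "scene" or "side" or "wrist"; returns a dict with "pixels" (384x512x3 uint8, red, green, blue), "vfov" (degrees; the focal length in pixels is half the picture's height over the tangent of half this angle, whatever the lens; pixels are square), "cx", "cy" (the principal point, pixels), "rvec" (rotation vector, rad) and "tvec" (3), from world to camera coordinates, as OpenCV has them; the wrist camera has in their place "hand_eye" (4x4, takes a point from camera to tool coordinates, whose origin is the TCP and whose axes are the tool frame's). Camera axes: x right, y down, z forward; pixel columns grow to the right and rows downward; lengths in m; the calibration is good to about 2 mm. A picture is of the moment at which its call begins: read the wrist's pose just before it. There is no depth.
- sign_off(): hands the job in, once; it reports no verdict.
Trained networks look in a picture, given as the dict that the camera call returned (one of the last four; its "shot" number tells which), for a name from the list of things; names that differ only in an ending like _2 or _b are one class to them, and where a whole thing is asked for, a point or a joint stands for the part that bears it (a point fixed in the world has none). Each returns a list of dicts, best first, with "p" (0 to 1); they miss things now and then, are a little off and sometimes report something else, mostly with a low value. They report only what shows in the picture. A call takes as long as a camera call. They do not tell look-alikes from the thing itself.
- masks_of(picture, label): "region" (384x512 bool, what is visible of it) and "xy" ([column, row] in pixels, amid what is visible of it).
The state is a dict: "clock": time; "qpos": joint angles; "qd": joint speeds; "effort": joint torques, N m; "position": TCP position; "ee_rot": TCP orientation; "contact_force": force on the tool from outside, world axes, zero at the start; "moment": the same for the moment, N m; "width": finger opening in m.
Only numpy, scipy, OpenCV 4.12 (cv2) and the standard library are available. Lean on these libraries where they do the work, as an engineer would, in place of code of your own. Each camera call takes 0.05 s, during which the arm holds its last target. There are 200 camera calls.

## Task

Load the swing-out rotor so that it is balanced: leave the large tube that is already in it, and stand the matching large tube in the bucket straight across from it. Put one of the white reducing adapters into each of the two buckets between them, and then one small vial upright into the pocket of each adapter, everything seated fully down. Leave the timer, the tape roll and the wash bottle where they are.

Things in the scene. Friction and masses are not known exactly. Their poses are not given: they have to be found in the camera images.
- rotor: metal swing-out rotor, 220 mm across, fixed on a round stand. Origin on the bench at its centre; centre nut 88 mm high. Four equal buckets, axes 85 mm out along its own +x, +y, -x, -y: rim 70 mm high, 49 mm across; mouth 46 mm, narrowing over 8 mm to a 35 mm bore; flat floor 22 mm above the bench. They hang on pins near the rim: pushed, they swing outward and fall back. Arms are lower.
- loaded_tube: 50 mL clear centrifuge tube, blue screw cap, flat foot, 108 mm tall, 45 g; body 29 mm across (grip it 45 to 90 mm above its foot), cap 34 mm. Origin at the centre of its underside, z up its axis. This one already stands in the rotor's +x bucket (top 130 mm high) and stays; the bucket across from it is -x, those between are +y and -y.
- mate_tube: 50 mL clear centrifuge tube, blue screw cap, flat foot, 108 mm tall, 45 g; body 29 mm across (grip it 45 to 90 mm above its foot), cap 34 mm. Origin at the centre of its underside, z up its axis. This one stands on the bench; it matches the loaded tube.
- adapter_a: white plastic reducing adapter, a round plug 74 mm tall, 60 g. Lower 50 mm is 32 mm across (foot tapers to 26); above it a 42 mm collar, 24 mm tall: grip that. Pocket in the top: 24 mm deep, 30 mm bore, flared to 39 mm over the top 7 mm; its floor is 50 mm above the origin. Origin at the centre of its underside, z up. The two are identical; either goes in either bucket.
- adapter_b: white plastic reducing adapter, a round plug 74 mm tall, 60 g. Lower 50 mm is 32 mm across (foot tapers to 26); above it a 42 mm collar, 24 mm tall: grip that. Pocket in the top: 24 mm deep, 30 mm bore, flared to 39 mm over the top 7 mm; its floor is 50 mm above the origin. Origin at the centre of its underside, z up. The second of two identical ones.
- vial_a: small white screw-cap vial, 49 mm tall, 30 g: body 26 mm across up to 38 mm above its foot, then a 22 mm cap. Origin at the centre of its underside, z up. Either vial may go in either adapter. Green cap.
- vial_b: small white screw-cap vial, 49 mm tall, 30 g: body 26 mm across up to 38 mm above its foot, then a 22 mm cap. Origin at the centre of its underside, z up. Either vial may go in either adapter. Blue cap.
- lab_timer: bystander: flat white lab timer, 68x64x18 mm, at the right; origin at the centre of its underside. Leave it.
- label_tape: bystander: white roll of label tape lying flat behind the rotor, 66 mm across, 20 mm high; origin at the centre of its underside. Leave it.
- wash_bottle: bystander: wash bottle with a bent red spout, 188 mm tall, standing at the right of the bench; origin at the centre of its underside. Leave it.
Not all that is in view belongs to the job. What is shaped like the adapter_a but purple is not meant.

How it is judged:
By the outcome, as a careful person would: the job done as asked, in the order asked, and still so for the second after the job is handed in, with the robot touching nothing.
It also fails if it takes over 125 s, if anything falls off the work surface, if the arm or the gripper's body presses on something with over 40 N, if the wrist force passes 120 N, or if a joint passes its speed limit or range.

## Working session

There is one attempt and no reset: what is moved stays moved. The work goes in short steps, Python scripts to look and compute and a tool call to move; the robot and the scene stay as the last step left them, time stands still between calls to the robot, and variables do not carry over. Pictures are saved under pics/ and viewed, about 12 in all and at most 16, crops included, and the job is handed in when it is done.

Besides the shell and the picture viewer there is one more tool, called after "Emit:" by a JSON object that holds its "method" and its "body". play_rows: Moves the arm, as the interface text tells. Its arguments: {"type":"object","properties":{"series":{"type":"array"},"squeeze":{"type":"number"}},"required":["series"]}

```bash
mkdir -p pics; ls
cat > h.py <<'E'
import numpy as np, cv2
from rig import *
from scipy.spatial.transform import Rotation as R
def K(p):
    f=p["pixels"].shape[0]/2/np.tan(np.radians(p["vfov"])/2)
    return np.array([[f,0,p["cx"]],[0,f,p["cy"]],[0,0,1]])
def ext(p,s=None):  # world->cam R,t
    if "rvec" in p: return cv2.Rodrigues(np.array(p["rvec"],float))[0],np.array(p["tvec"],float)
    q=s["ee_rot"]; T=np.eye(4); T[:3,:3]=R.from_quat([q[1],q[2],q[3],q[0]]).as_matrix(); T[:3,3]=s["position"]
    M=np.linalg.inv(T@np.array(p["hand_eye"])); return M[:3,:3],M[:3,3]
def ray(p,uv,z,s=None):
    r,t=ext(p,s); d=r.T@np.linalg.inv(K(p))@np.array([uv[0],uv[1],1.]); c=-r.T@t
    return c+d*(z-c[2])/d[2]
def proj(p,X,s=None):
    r,t=ext(p,s); x=(K(p)@(r@np.atleast_2d(X).T+t[:,None])).T; return x[:,:2]/x[:,2:]
def save(p,name,crop=None,k=1):
    im=p["pixels"][:,:,::-1]
    if crop: im=im[crop[1]:crop[3],crop[0]:crop[2]]
    cv2.imwrite("pics/"+name,cv2.resize(im,None,fx=k,fy=k,interpolation=cv2.INTER_CUBIC))
E
python3 - <<'E'
from h import *
s=get_state();print(s)
for n in ["scene","side"]:
    p=get_image(n);save(p,n+"0.png",k=1.5); r,t=ext(p);print(n,p["vfov"],p["cx"],p["cy"],-r.T@t,p["pixels"].shape)
    for l in ["rotor","mate_tube","adapter_a","vial_a","lab_timer","label_tape","wash_bottle"]:
        for m in masks_of(p,l):
            ys,xs=np.nonzero(m["region"]);print(l,round(m["p"],2),np.round(m["xy"]),xs.min(),xs.max(),ys.min(),ys.max(),np.round(ray(p,m["xy"],.04),3))
E
```

```text
pics
{'clock': 0.0, 'qpos': array([-1.21015900e-01,  2.76576673e-01,  1.50614431e+00,  6.76545246e-06,
        1.36067965e+00, -1.20964997e-01]), 'qd': array([ 6.58085592e-04, -8.99089223e-05, -7.38686511e-04,  3.60667992e-04,
        1.23826852e-03, -9.83645451e-04]), 'effort': array([ 6.20495921e-04, -4.16768074e+01, -2.45808578e+01, -1.52056768e-04,
        1.11346930e-02,  1.69860516e-05]), 'position': array([5.74491287e-01, 4.96894623e-05, 2.41445678e-01]), 'ee_rot': array([-1.12391151e-04,  9.99999591e-01, -2.61596994e-05, -8.96983389e-04]), 'contact_force': array([ 0.11631035, -0.44967133,  0.0101248 ]), 'moment': array([-0.00073692,  0.01379774, -0.00605722]), 'width': 0.08517368868085086}
scene 42.25820930177091 254.574250819339 184.9999064041105 [-0.33453284  0.94389777  1.18958164] (384, 512, 3)
rotor 0.79 [252. 196.] 220 280 174 226 [0.557 0.029 0.04 ]
rotor 0.34 [190. 270.] 185 194 262 277 [0.469 0.39  0.04 ]
mate_tube 0.53 [242. 248.] 235 245 235 262 [0.414 0.225 0.04 ]
adapter_a 0.77 [152. 256.] 142 157 245 268 [0.594 0.436 0.04 ]
adapter_a 0.76 [324. 172.] 318 328 165
[... 826 characters left out ...]
adapter_a 0.76 [192. 249.] 183 202 232 268 [0.56  0.344 0.04 ]
adapter_a 0.58 [150. 267.] 143 163 251 290 [0.604 0.436 0.04 ]
adapter_a 0.58 [176. 227.] 169 187 215 248 [0.646 0.275 0.04 ]
vial_a 0.58 [220. 274.] 213 225 261 287 [0.463 0.403 0.04 ]
vial_a 0.56 [302. 190.] 296 304 180 197 [ 0.429 -0.062  0.04 ]
vial_a 0.34 [314. 172.] 307 319 161 185 [ 0.432 -0.223  0.04 ]
vial_a 0.26 [252. 197.] 247 260 179 206 [0.546 0.039 0.04 ]
lab_timer 0.56 [322. 173.] 318 333 169 179 [ 0.407 -0.226  0.04 ]
label_tape 0.69 [171. 209.] 158 182 201 216 [0.713 0.192 0.04 ]
wash_bottle 0.76 [296. 144.] 287 304 120 161 [ 0.582 -0.517  0.04 ]
wash_bottle 0.27 [315. 171.] 307 320 161 185 [ 0.431 -0.235  0.04 ]
```

Run:
```python
from h import *
save(get_image("scene"),"s1.png",(120,130,370,300),3.2)
save(get_image("side"),"s2.png",(120,110,370,300),3.1)
```

```text
(no output)
```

View pics/s1.png

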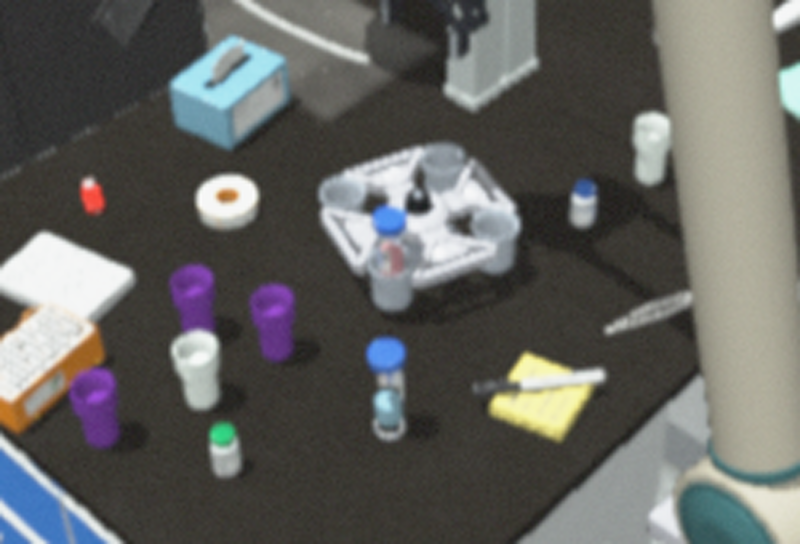

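View pics/s2.png

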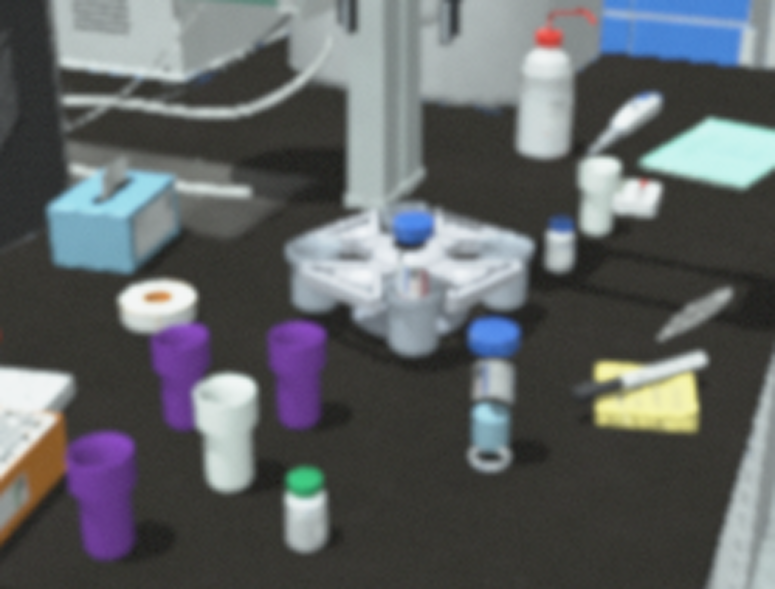

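Run:
```python
from h import *
import rig; print(tips_ahead, tips_ahead() if callable(tips_ahead) else '')
s=get_state();p=get_image("wrist");save(p,"w0.png",k=1.5);print(p["vfov"],np.round(p["hand_eye"],3))
for l in ["rotor","loaded_tube","adapter_a","vial_a"]:
  for m in masks_of(p,l): print(l,round(m["p"],2),np.round(m["xy"]),np.round(ray(p,m["xy"],.07,s),3))
a=get_image("scene");b=get_image("side")
def tri(u,v):
    P=[K(q)@np.hstack([ext(q)[0],ext(q)[1][:,None]]) for q in(a,b)]
    X=cv2.triangulatePoints(P[0],P[1],np.array(u,float),np.array(v,float)).ravel();return np.round(X[:3]/X[3],4)
c=lambda x,y:(120+x/3.2,130+y/3.2); d=lambda x,y:(120+x/3.1,110+y/3.1)
print("matecap",tri(c(386,353),d(494,337)))
print("loadcap",tri(c(390,220),d(413,226)))
print("adA",tri(c(200,370),d(228,432)))
print("adB",tri(c(652,148),d(599,196)))
print("green",tri(c(223,434),d(305,481)))
print("blue",tri(c(584,188),d(561,226)))
```

```text
0.011 
68.60230548725195 [[ 1.     0.001 -0.001 -0.001]
 [-0.     0.958  0.285 -0.073]
 [ 0.001 -0.285  0.958 -0.133]
 [ 0.     0.     0.     1.   ]]
rotor 0.97 [235. 126.] [0.547 0.057 0.07 ]
loaded_tube 0.73 [175.  41.] [0.491 0.137 0.07 ]
adapter_a 0.55 [171. 313.] [ 0.458 -0.178  0.07 ]
vial_a 0.56 [172. 240.] [ 0.47  -0.075  0.07 ]
matecap [0.397  0.2449 0.1016]
loadcap [0.5064 0.127  0.123 ]
adA [0.5578 0.3429 0.0395]
adB [ 0.4366 -0.2221  0.0389]
green [0.4758 0.3842 0.0462]
blue [ 0.4474 -0.1133  0.0433]
```

View pics/w0.png

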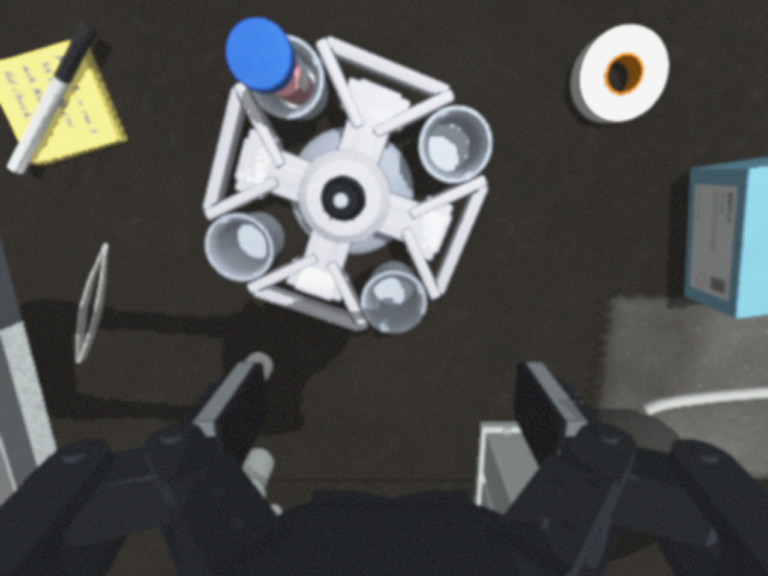

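```bash
cat >> h.py <<'E'
def fit_rotor(B):  # B: dict idx->(xy) measured, idx 0..3 = +x,+y,-x,-y
    from scipy.optimize import least_squares
    f=lambda v:np.concatenate([np.array([v[0]+.085*np.cos(v[2]+k*np.pi/2),v[1]+.085*np.sin(v[2]+k*np.pi/2)])-xy for k,xy in B.items()])
    r=least_squares(f,[.55,.05,2.1]); return r.x,f(r.x)
E
python3 - <<'E'
from h import *
s=get_state();p=get_image("wrist")
print("nut",ray(p,np.array((343,200))/1.5,.088,s))
B=[ray(p,np.array(c)/1.5,.07,s)[:2] for c in [(288,79),(455,143),(394,298),(243,245)]]
print(np.round(B,4)); print("tubecap",ray(p,np.array((260,52))/1.5,.13,s))
# identify CCW order from loaded
for order in ({0:0,3:1,2:2,1:3},{0:0,1:1,2:2,3:3}):
    v,e=fit_rotor({k:B[i] for k,i in order.items()}); print(np.round(v,4),np.round(e*1000,1))
    print([np.round(v[:2]+.085*np.array([np.cos(v[2]+k*np.pi/2),np.sin(v[2]+k*np.pi/2)]),4) for k in range(4)])
E
```

```text
nut [0.54249212 0.05059933 0.088     ]
[[ 0.5069  0.127 ]
 [ 0.6181  0.0874]
 [ 0.5769 -0.0236]
 [ 0.4665  0.017 ]]
tubecap [0.5064447  0.12903364 0.13      ]
[0.5421 0.0519 2.0056] [-0.6  2.   1.   0.4  1.  -1.6 -1.5 -0.8]
[array([0.5063, 0.129 ]), array([0.465 , 0.0161]), array([ 0.5779, -0.0251]), array([0.6192, 0.0877])]
[0.5421 0.0519 2.3945] [ -27.2  -17.3 -133.8  -97.8   27.6   17.7  133.4   97.3]
[array([0.4797, 0.1097]), array([ 0.4843, -0.0104]), array([ 0.6045, -0.0058]), array([0.5998, 0.1143])]
```

Emit:
{"method": "play_rows", "body": {"series": [{"dx":-20,"dy":27},{"dx":-20,"dy":27},{"dx":-20,"dy":27},{"dx":-20,"dy":27},{"dx":-20,"dy":27},{"dx":-20,"dy":27},{"dx":-20,"dy":27},{"dx":-20,"dy":27},{"dx":-18,"dy":20},{"dx":0,"dy":0}], "squeeze": 30}}

```text
invalid input at $.series[0]: expected keys fingers, dx, dy, dz, turn
```

Emit:
{"method": "play_rows", "body": {"series": [{"dx":-20,"dy":27,"dz":0,"turn":0,"fingers":-1},{"dx":-20,"dy":27,"dz":0,"turn":0,"fingers":-1},{"dx":-20,"dy":27,"dz":0,"turn":0,"fingers":-1},{"dx":-20,"dy":27,"dz":0,"turn":0,"fingers":-1},{"dx":-20,"dy":27,"dz":0,"turn":0,"fingers":-1},{"dx":-20,"dy":27,"dz":0,"turn":0,"fingers":-1},{"dx":-20,"dy":27,"dz":0,"turn":0,"fingers":-1},{"dx":-20,"dy":27,"dz":0,"turn":0,"fingers":-1},{"dx":-18,"dy":24,"dz":0,"turn":0,"fingers":-1},{"dx":0,"dy":0,"dz":0,"turn":0,"fingers":-1}], "squeeze": 30}}

```text
clock: 2.13
position: [0.3904, 0.246, 0.242]
ee_rot: [-0.001, 1.0, -0.004, 0.002]
contact_force: [0.1, 0.6, 0.8]
width: 0.0854
```

Run:
```python
from h import *
s=get_state();p=get_image("wrist");save(p,"w1.png",k=1.5);print(s["position"],s["clock"])
for l in ["mate_tube","adapter_a","vial_a"]:
  for m in masks_of(p,l): print(l,round(m["p"],2),np.round(m["xy"]),np.round(ray(p,m["xy"],.04,s),3))
```

```text
[0.39039776 0.24597096 0.24202341] 2.1333
mate_tube 0.86 [263. 184.] [0.393 0.233 0.04 ]
adapter_a 0.95 [399. 168.] [0.558 0.251 0.04 ]
adapter_a 0.89 [435.   2.] [0.572 0.425 0.04 ]
adapter_a 0.65 [473. 139.] [0.64  0.285 0.04 ]
adapter_a 0.64 [420.  85.] [0.568 0.344 0.04 ]
vial_a 0.63 [334.  49.] [0.47  0.381 0.04 ]
```

View pics/w1.png

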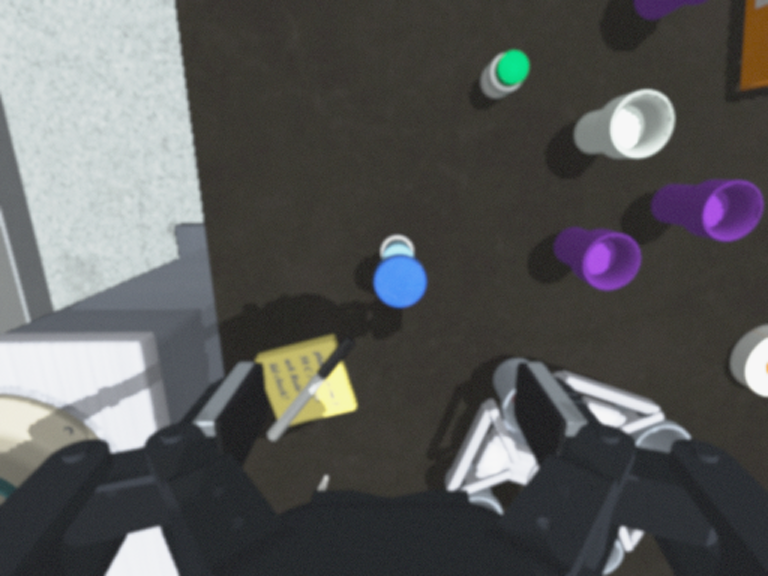

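Run:
```python
from h import *
s=get_state();p=get_image("wrist")
for n,c,z in [("tube",(400,280.5),.108),("adA",(640,124),.074),("green",(513,67.5),.049)]:print(n,np.round(ray(p,np.array(c)/1.5,z,s),4))
```

```text
tube [0.4009 0.2424 0.108 ]
adA [0.5623 0.3389 0.074 ]
green [0.4819 0.3786 0.049 ]
```

Emit:
{"method": "play_rows", "body": {"series": [{"dx":10.5,"dy":-3.5,"dz":0,"turn":0,"fingers":-1},{"dx":0,"dy":0,"dz":-36,"turn":0,"fingers":-1},{"dx":0,"dy":0,"dz":-36,"turn":0,"fingers":-1},{"dx":0,"dy":0,"dz":-36,"turn":0,"fingers":-1},{"dx":0,"dy":0,"dz":-36,"turn":0,"fingers":-1},{"dx":0,"dy":0,"dz":-28,"turn":0,"fingers":-1},{"dx":0,"dy":0,"dz":0,"turn":0,"fingers":-1}], "squeeze": 30}}

```text
clock: 2.97
position: [0.4204, 0.2315, 0.0674]
ee_rot: [-0.001, 1.0, -0.013, 0.012]
contact_force: [-1.3, -1.1, 0.5]
width: 0.0856
```

Emit:
{"method": "play_rows", "body": {"series": [{"dx":-10,"dy":5.5,"dz":0,"turn":0,"fingers":-1},{"dx":-9,"dy":5,"dz":0,"turn":0,"fingers":-1},{"dx":0,"dy":0,"dz":0,"turn":0,"fingers":-1}], "squeeze": 30}}

```text
clock: 3.22
position: [0.4038, 0.2408, 0.0681]
ee_rot: [-0.0, 1.0, -0.016, 0.012]
contact_force: [-0.1, -0.4, 0.2]
width: 0.0853
```

```bash
cat >> h.py <<'E'
def pose():
    s=get_state();q=s["ee_rot"];M=R.from_quat([q[1],q[2],q[3],q[0]]).as_matrix()
    print("t",round(s["clock"],2),"pos",np.round(s["position"]*1000,1),"yaw",round(np.arctan2(M[1,0],M[0,0]),4),"axis",np.round(M[:,2],4),"F",np.round(s["contact_force"],1),"w",round(s["width"]*1000,1),"qd",np.round(s["qd"],3))
    return s
E
python3 - <<'E'
from h import *
s=pose();p=get_image("wrist");save(p,"w2.png",k=1.2)
E
```

```text
t 3.22 pos [403.8 240.8  68.1] yaw -0.0325 axis [ 2.430e-02  1.000e-04 -9.997e-01] F [-0.1 -0.4  0.2] w 85.3 qd [-0.02  -0.008 -0.033 -0.015  0.009 -0.006]
```

View pics/w2.png

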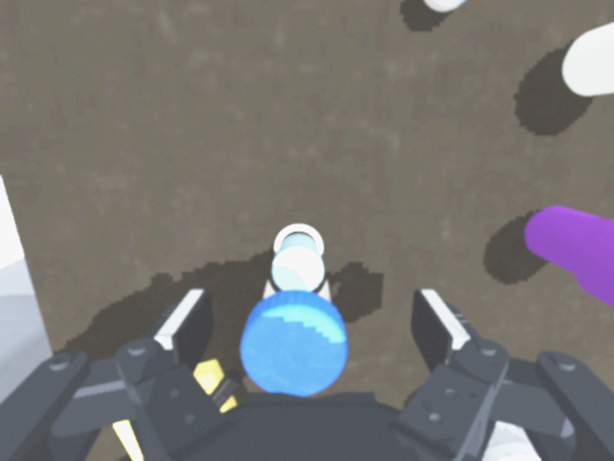

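Emit:
{"method": "play_rows", "body": {"series": [{"dx":-3,"dy":1.5,"dz":0,"turn":0.03,"fingers":-1},{"dx":0,"dy":0,"dz":0,"turn":0,"fingers":1},{"dx":0,"dy":0,"dz":0,"turn":0,"fingers":1},{"dx":0,"dy":0,"dz":0,"turn":0,"fingers":1},{"dx":0,"dy":0,"dz":0,"turn":0,"fingers":1},{"dx":0,"dy":0,"dz":0,"turn":0,"fingers":1},{"dx":0,"dy":0,"dz":0,"turn":0,"fingers":1},{"dx":0,"dy":0,"dz":0,"turn":0,"fingers":1},{"dx":0,"dy":0,"dz":0,"turn":0,"fingers":1}], "squeeze": 30}}

```text
clock: 4.02
position: [0.406, 0.2451, 0.0764]
ee_rot: [-0.004, 1.0, -0.0, 0.02]
contact_force: [-0.1, 0.4, 0.3]
width: 0.0291
```

```bash
python3 -c "
from h import *
pose()"
```

```text
t 4.02 pos [406.  245.1  76.4] yaw -0.0004 axis [ 0.0409  0.0073 -0.9991] F [-0.1  0.4  0.3] w 29.1 qd [-0.001  0.001  0.    -0.002  0.003  0.001]
```

Emit:
{"method": "play_rows", "body": {"series": [{"dx":0,"dy":0,"dz":20,"turn":0,"fingers":1},{"dx":0,"dy":0,"dz":20,"turn":0,"fingers":1},{"dx":0,"dy":0,"dz":20,"turn":0,"fingers":1},{"dx":0,"dy":0,"dz":20,"turn":0,"fingers":1},{"dx":0,"dy":0,"dz":20,"turn":0,"fingers":1},{"dx":0,"dy":0,"dz":20,"turn":0,"fingers":1},{"dx":0,"dy":0,"dz":15,"turn":0,"fingers":1},{"dx":0,"dy":0,"dz":0,"turn":0,"fingers":1}], "squeeze": 40}}

```text
clock: 4.68
position: [0.405, 0.2434, 0.2137]
ee_rot: [-0.002, 1.0, -0.0, 0.018]
contact_force: [0.4, 0.8, 0.0]
width: 0.0278
```

```bash
python3 -c "
from h import *
pose()"
```

```text
t 4.68 pos [405.  243.4 213.7] yaw -0.0009 axis [ 0.0367  0.0034 -0.9993] F [0.4 0.8 0. ] w 27.8 qd [-0.002  0.014  0.032 -0.002 -0.029 -0.   ]
```

Emit:
{"method": "play_rows", "body": {"series": [{"dx":0,"dy":0,"dz":41,"turn":0,"fingers":1},{"dx":0,"dy":0,"dz":41,"turn":0,"fingers":1},{"dx":0,"dy":0,"dz":41,"turn":0,"fingers":1},{"dx":0,"dy":0,"dz":0,"turn":0,"fingers":1}], "squeeze": 40}}

```text
clock: 5.02
position: [0.4011, 0.2411, 0.3323]
ee_rot: [0.001, 1.0, -0.001, 0.013]
contact_force: [0.9, -0.3, -1.3]
width: 0.0279
```

```bash
python3 -c "
from h import *
pose()"
```

```text
t 5.02 pos [401.1 241.1 332.3] yaw -0.0014 axis [ 0.0254 -0.0022 -0.9997] F [ 0.9 -0.3 -1.3] w 27.9 qd [-0.003  0.045  0.139  0.001 -0.057  0.002]
```

Emit:
{"method": "play_rows", "body": {"series": [{"dx":0,"dy":0,"dz":41,"turn":0,"fingers":1},{"dx":0,"dy":0,"dz":41,"turn":0,"fingers":1},{"dx":0,"dy":0,"dz":41,"turn":0,"fingers":1},{"dx":0,"dy":0,"dz":41,"turn":0,"fingers":1},{"dx":0,"dy":0,"dz":0,"turn":0,"fingers":1},{"dx":11,"dy":-16.5,"dz":-10,"turn":0,"fingers":1},{"dx":11,"dy":-16.5,"dz":-10,"turn":0,"fingers":1},{"dx":11,"dy":-16.5,"dz":-10,"turn":0,"fingers":1},{"dx":11,"dy":-16.5,"dz":-10,"turn":0,"fingers":1},{"dx":11,"dy":-16.5,"dz":-10,"turn":0,"fingers":1},{"dx":11,"dy":-16.5,"dz":-10,"turn":0,"fingers":1},{"dx":11,"dy":-16.5,"dz":-10,"turn":0,"fingers":1},{"dx":11,"dy":-16.5,"dz":-10,"turn":0,"fingers":1},{"dx":0,"dy":0,"dz":0,"turn":0,"fingers":1}], "squeeze": 40}}

```text
clock: 6.18
position: [0.4909, 0.1013, 0.3919]
ee_rot: [0.005, 1.0, 0.001, 0.003]
contact_force: [0.2, 0.4, -1.4]
width: 0.0279
```

```bash
python3 -c "
from h import *
pose()"
```

```text
t 6.18 pos [490.9 101.3 391.9] yaw 0.0016 axis [ 0.006  -0.0098 -0.9999] F [ 0.2  0.4 -1.4] w 27.9 qd [ 0.014 -0.003  0.014  0.052  0.018  0.02 ]
```

Emit:
{"method": "play_rows", "body": {"series": [{"dx":9.5,"dy":-14,"dz":-14,"turn":0,"fingers":1},{"dx":9.5,"dy":-14,"dz":-14,"turn":0,"fingers":1},{"dx":9.5,"dy":-14,"dz":-14,"turn":0,"fingers":1},{"dx":9.5,"dy":-14,"dz":-14,"turn":0,"fingers":1},{"dx":9.5,"dy":-14,"dz":-14,"turn":0,"fingers":1},{"dx":9.5,"dy":-14,"dz":-14,"turn":0,"fingers":1},{"dx":9.5,"dy":-14,"dz":-14,"turn":0,"fingers":1},{"dx":9.5,"dy":-14,"dz":-14,"turn":0,"fingers":1},{"dx":9.5,"dy":-13,"dz":-14,"turn":0,"fingers":1},{"dx":0,"dy":0,"dz":0,"turn":0,"fingers":1}], "squeeze": 40}}

```text
clock: 7.02
position: [0.579, -0.0259, 0.2488]
ee_rot: [0.002, 1.0, 0.001, -0.002]
contact_force: [-0.9, 0.4, -0.6]
width: 0.0281
```

```bash
python3 -c "
from h import *
pose()
s=get_state();p=get_image('wrist');save(p,'w3.png',k=1.5)
print(proj(p,[[.578,-.025,.07],[.465,.016,.07],[.619,.088,.07],[.542,.052,.088]],s)*1.5)"
```

```text
t 7.02 pos [579.  -25.9 248.8] yaw 0.002 axis [-0.003  -0.0043 -1.    ] F [-0.9  0.4 -0.6] w 28.1 qd [ 0.02  -0.02   0.007  0.038  0.043  0.018]
[[391.02706393 263.47036962]
 [235.94189916 208.01111015]
 [452.08641054 100.80430587]
 [336.94810007 155.91493504]]
```

View pics/w3.png

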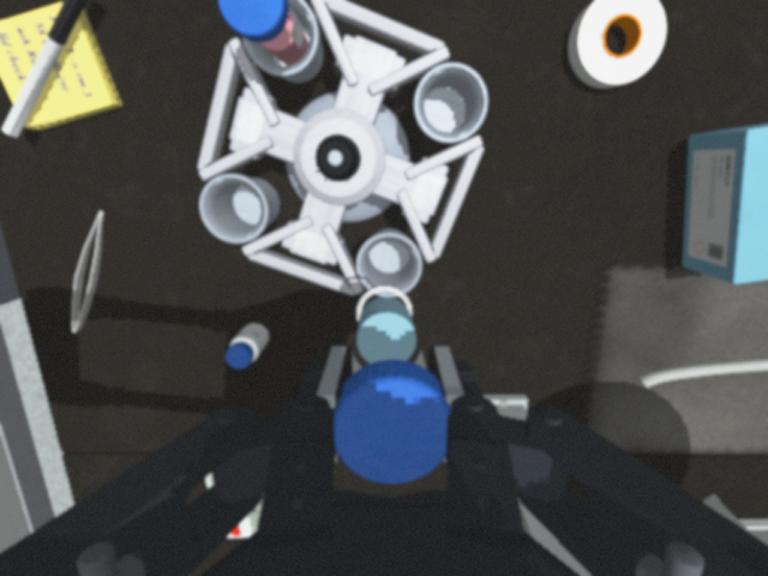

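```bash
python3 -c "
from h import *
s=get_state();p=get_image('wrist')
for z in (-.063,-.070,-.076): print(z,proj(p,s['position']+[[0,0,z],[0,0,z+.108]],s)*1.5)
import cv2
im=p['pixels'][180:310,200:320,::-1]
cv2.imwrite('pics/c1.png',cv2.resize(im,None,fx=5,fy=5,interpolation=2))"
```

```text
-0.063 [[392.67281839 318.93631984]
 [393.77772037 472.10637665]]
-0.07 [[392.63790974 314.09701299]
 [393.64395144 453.56229272]]
-0.076 [[392.60967655 310.18310923]
 [393.54147311 439.35595373]]
```

View pics/c1.png

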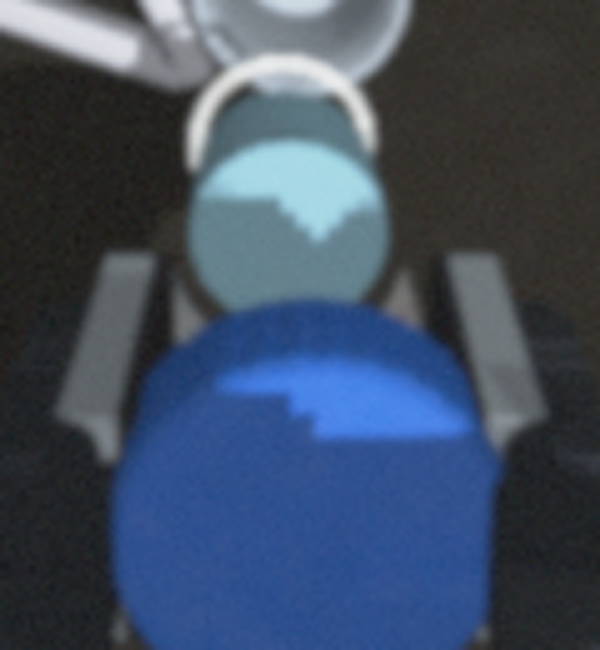

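Emit:
{"method": "play_rows", "body": {"series": [{"dx":2,"dy":1,"dz":-10,"turn":0,"fingers":1},{"dx":0,"dy":0,"dz":-15,"turn":0,"fingers":1},{"dx":0,"dy":0,"dz":-15,"turn":0,"fingers":1},{"dx":0,"dy":0,"dz":-15,"turn":0,"fingers":1},{"dx":0,"dy":0,"dz":-15,"turn":0,"fingers":1},{"dx":0,"dy":0,"dz":-15,"turn":0,"fingers":1},{"dx":0,"dy":0,"dz":-10,"turn":0,"fingers":1},{"dx":0,"dy":0,"dz":0,"turn":0,"fingers":1}], "squeeze": 40}}

```text
clock: 7.78
position: [0.5808, -0.0136, 0.1581]
ee_rot: [0.0, 1.0, 0.005, 0.007]
contact_force: [-0.5, 0.5, -0.6]
width: 0.0275
```

```bash
python3 -c "
from h import *
pose()"
```

```text
t 7.78 pos [580.8 -13.6 158.1] yaw 0.01 axis [ 0.0134  0.     -0.9999] F [-0.5  0.5 -0.6] w 27.5 qd [ 0.021 -0.021 -0.004  0.004  0.009  0.006]
```

Emit:
{"method": "play_rows", "body": {"series": [{"dx":0,"dy":-6,"dz":0,"turn":-0.01,"fingers":1},{"dx":0,"dy":-5,"dz":0,"turn":0,"fingers":1},{"dx":0,"dy":0,"dz":0,"turn":0,"fingers":1},{"dx":0,"dy":0,"dz":0,"turn":0,"fingers":1}], "squeeze": 40}}

```text
clock: 8.12
position: [0.5816, -0.0235, 0.1609]
ee_rot: [0.0, 1.0, 0.001, 0.009]
contact_force: [0.4, 0.3, 0.4]
width: 0.0282
```

```bash
python3 -c "
from h import *
pose()"
```

```text
t 8.12 pos [581.6 -23.5 160.9] yaw 0.0018 axis [ 1.800e-02 -3.000e-04 -9.998e-01] F [0.4 0.3 0.4] w 28.2 qd [-0.008 -0.011 -0.014 -0.007  0.001 -0.003]
```

Emit:
{"method": "play_rows", "body": {"series": [{"dx":-1.5,"dy":-1.5,"dz":-8,"turn":0,"fingers":1},{"dx":0,"dy":-1,"dz":-12,"turn":0,"fingers":1},{"dx":0,"dy":-1,"dz":-12,"turn":0,"fingers":1},{"dx":0,"dy":0,"dz":0,"turn":0,"fingers":1}], "squeeze": 40}}

```text
clock: 8.45
position: [0.5802, -0.0278, 0.1315]
ee_rot: [0.001, 1.0, 0.001, 0.011]
contact_force: [-1.5, 0.4, -1.5]
width: 0.0279
```

```bash
python3 -c "
from h import *
pose()"
```

```text
t 8.45 pos [580.2 -27.8 131.5] yaw 0.001 axis [ 0.0223 -0.001  -0.9998] F [-1.5  0.4 -1.5] w 27.9 qd [-0.002 -0.032 -0.031  0.002  0.041 -0.001]
```

Emit:
{"method": "play_rows", "body": {"series": [{"dx":-0.5,"dy":1,"dz":-10,"turn":0,"fingers":1},{"dx":0,"dy":1,"dz":-10,"turn":0,"fingers":1},{"dx":0,"dy":0,"dz":-10,"turn":0,"fingers":1}], "squeeze": 40}}

```text
clock: 8.7
position: [0.5809, -0.0263, 0.1019]
ee_rot: [0.001, 1.0, 0.0, 0.014]
contact_force: [-1.0, -1.1, 0.6]
width: 0.0278
```

```bash
python3 -c "
from h import *
pose();save(get_image('side'),'s3.png',(190,140,320,260),5)"
```

```text
t 8.7 pos [580.9 -26.3 101.9] yaw 0.0005 axis [ 0.0273 -0.002  -0.9996] F [-1.  -1.1  0.6] w 27.8 qd [-0.002  0.135  0.17   0.001 -0.311 -0.002]
```

View pics/s3.png

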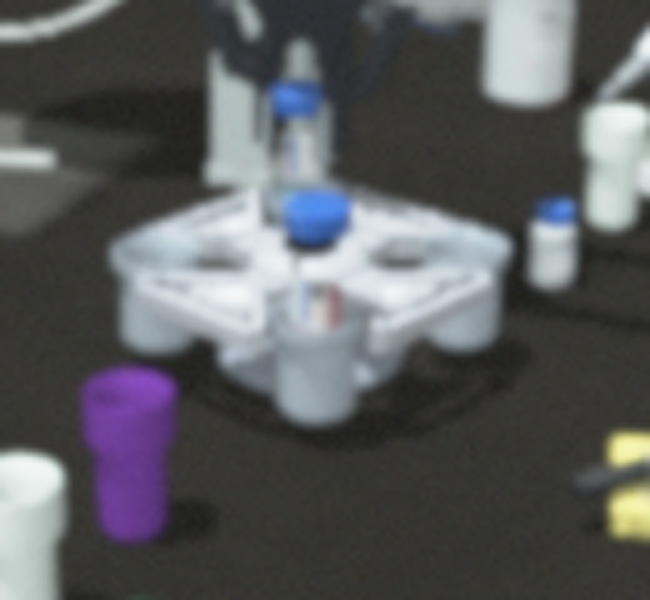

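Emit:
{"method": "play_rows", "body": {"series": [{"dx":-1,"dy":0,"dz":-4,"turn":0,"fingers":1},{"dx":0,"dy":0,"dz":-3,"turn":0,"fingers":1},{"dx":0,"dy":0,"dz":-2,"turn":0,"fingers":1}], "squeeze": 30}}

```text
clock: 9.0
position: [0.5792, -0.0264, 0.0975]
ee_rot: [0.001, 1.0, 0.001, 0.013]
contact_force: [-3.4, 0.6, 6.5]
width: 0.028
```

Emit:
{"method": "play_rows", "body": {"series": [{"dx":0,"dy":0,"dz":0,"turn":0,"fingers":-0.6},{"dx":0,"dy":0,"dz":0,"turn":0,"fingers":-0.6},{"dx":0,"dy":0,"dz":0,"turn":0,"fingers":-0.6},{"dx":0,"dy":0,"dz":0,"turn":0,"fingers":-0.6}], "squeeze": 30}}

```text
clock: 9.33
position: [0.581, -0.0264, 0.0985]
ee_rot: [0.002, 1.0, 0.001, 0.015]
contact_force: [-0.2, 0.4, 0.3]
width: 0.0685
```

```bash
python3 -c "
from h import *
pose()"
```

```text
t 9.33 pos [581.  -26.4  98.5] yaw 0.002 axis [ 0.0307 -0.0035 -0.9995] F [-0.2  0.4  0.3] w 68.5 qd [ 0.     0.005 -0.001 -0.001 -0.008 -0.001]
```

Emit:
{"method": "play_rows", "body": {"series": [{"dx":0,"dy":0,"dz":20,"turn":0,"fingers":-0.6},{"dx":0,"dy":0,"dz":41,"turn":0,"fingers":-0.6},{"dx":0,"dy":0,"dz":41,"turn":0,"fingers":-1},{"dx":0,"dy":0,"dz":41,"turn":0,"fingers":-1},{"dx":0,"dy":0,"dz":41,"turn":0,"fingers":-1},{"dx":0,"dy":0,"dz":20,"turn":0,"fingers":-1},{"dx":-13,"dy":-18,"dz":0,"turn":0,"fingers":-1},{"dx":-13,"dy":-18,"dz":0,"turn":0,"fingers":-1},{"dx":-13,"dy":-18,"dz":0,"turn":0,"fingers":-1},{"dx":-13,"dy":-18,"dz":0,"turn":0,"fingers":-1},{"dx":-13,"dy":-18,"dz":0,"turn":0,"fingers":-1},{"dx":-13,"dy":-18,"dz":0,"turn":0,"fingers":-1},{"dx":-13,"dy":-18,"dz":0,"turn":0,"fingers":-1},{"dx":-13,"dy":-18,"dz":0,"turn":0,"fingers":-1},{"dx":-13,"dy":-18,"dz":0,"turn":0,"fingers":-1},{"dx":-13,"dy":-18,"dz":0,"turn":0,"fingers":-1},{"dx":-6,"dy":-8,"dz":0,"turn":0,"fingers":-1},{"dx":0,"dy":0,"dz":0,"turn":0,"fingers":-1}], "squeeze": 30}}

```text
clock: 10.83
position: [0.4383, -0.2205, 0.3038]
ee_rot: [0.001, 1.0, 0.003, 0.012]
contact_force: [0.5, 1.0, -0.2]
width: 0.0854
```

```bash
cat >> h.py <<'E'
def circ(p,s,uv,z,rad,lo=(150,150,150),roi=40):  pass
E
python3 -c "
from h import *
s=pose();p=get_image('wrist');save(p,'w4.png',k=1.5)
for l in ['adapter_a','vial_a']:
  for m in masks_of(p,l): print(l,round(m['p'],2),np.round(m['xy']*1.5 if hasattr(m['xy'],'dtype') else m['xy']),np.round(ray(p,m['xy'],.04,s),3))
"
```

```text
t 10.83 pos [ 438.3 -220.5  303.8] yaw 0.0061 axis [ 0.0249 -0.0011 -0.9997] F [ 0.5  1.  -0.2] w 85.4 qd [-0.006  0.005  0.005  0.019 -0.005  0.008]
adapter_a 0.62 [254. 167.] [ 0.436 -0.226  0.04 ]
vial_a 0.9 [263.  82.] [ 0.447 -0.113  0.04 ]
```

View pics/w4.png

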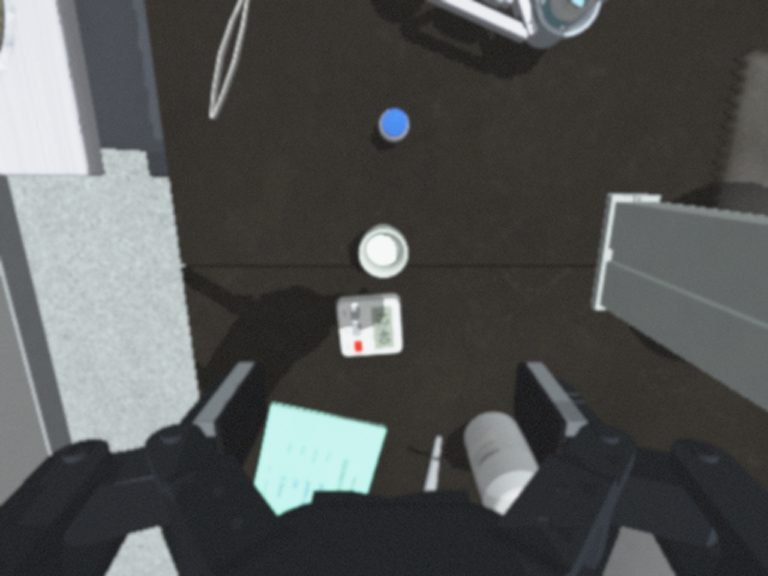

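```bash
python3 -c "
from h import *
s=get_state();p=get_image('wrist')
for n,c,z in [('adB',(384,251),.074),('blue',(394,123),.049)]:print(n,np.round(ray(p,np.array(c)/1.5,z,s),4))
"
```

```text
adB [ 0.4391 -0.2174  0.074 ]
blue [ 0.4475 -0.111   0.049 ]
```

Emit:
{"method": "play_rows", "body": {"series": [{"dx":0,"dy":3,"dz":-25,"turn":0,"fingers":-1},{"dx":0,"dy":0,"dz":-30,"turn":0,"fingers":-1},{"dx":0,"dy":0,"dz":-30,"turn":0,"fingers":-1},{"dx":0,"dy":0,"dz":-30,"turn":0,"fingers":-1},{"dx":0,"dy":0,"dz":-30,"turn":0,"fingers":-1}], "squeeze": 30}}

```text
clock: 11.45
position: [0.4489, -0.2134, 0.1626]
ee_rot: [0.005, 1.0, 0.009, 0.023]
contact_force: [0.3, -0.2, -0.7]
width: 0.0851
```

```bash
python3 -c "
from h import *
s=pose()"
```

```text
t 11.45 pos [ 448.9 -213.4  162.6] yaw 0.0176 axis [ 0.047  -0.0101 -0.9988] F [ 0.3 -0.2 -0.7] w 85.1 qd [ 0.029  0.34   0.586  0.017 -0.948 -0.014]
```

Emit:
{"method": "play_rows", "body": {"series": [{"dx":-5,"dy":-2,"dz":-22,"turn":-0.017,"fingers":-1},{"dx":-5,"dy":-1,"dz":-22,"turn":0,"fingers":-1},{"dx":-4,"dy":-1,"dz":-22,"turn":0,"fingers":-1},{"dx":-3,"dy":0,"dz":-18,"turn":0,"fingers":-1},{"dx":-1,"dy":0,"dz":-3,"turn":0,"fingers":-1}], "squeeze": 30}}

```text
clock: 11.87
position: [0.4313, -0.2095, 0.0667]
ee_rot: [0.002, 1.0, 0.004, 0.021]
contact_force: [-1.6, 0.3, -0.5]
width: 0.0855
```

```bash
python3 -c "
from h import *
s=pose()"
```

```text
t 11.87 pos [ 431.3 -209.5   66.7] yaw 0.0084 axis [ 0.0414 -0.0032 -0.9991] F [-1.6  0.3 -0.5] w 85.5 qd [ 0.013  0.028  0.042  0.012 -0.094 -0.014]
```

Emit:
{"method": "play_rows", "body": {"series": [{"dx":4,"dy":-5,"dz":-5,"turn":-0.008,"fingers":-1},{"dx":3,"dy":-4,"dz":-3,"turn":0,"fingers":-1},{"dx":0,"dy":0,"dz":-1,"turn":0,"fingers":-1}], "squeeze": 30}}

```text
clock: 12.12
position: [0.4411, -0.2178, 0.0575]
ee_rot: [0.002, 1.0, 0.001, 0.021]
contact_force: [0.2, 0.0, -0.2]
width: 0.0856
```

```bash
python3 -c "
from h import *
s=pose()"
```

```text
t 12.12 pos [ 441.1 -217.8   57.5] yaw 0.0028 axis [ 0.0426 -0.0033 -0.9991] F [ 0.2  0.  -0.2] w 85.6 qd [ 0.014  0.015 -0.002  0.005 -0.023  0.009]
```

Emit:
{"method": "play_rows", "body": {"series": [{"dx":-2,"dy":0,"dz":1,"turn":0,"fingers":1},{"dx":0,"dy":0,"dz":0,"turn":0,"fingers":1},{"dx":0,"dy":0,"dz":0,"turn":0,"fingers":1},{"dx":0,"dy":0,"dz":0,"turn":0,"fingers":1},{"dx":0,"dy":0,"dz":0,"turn":0,"fingers":1},{"dx":0,"dy":0,"dz":0,"turn":0,"fingers":1}], "squeeze": 40}}

```text
clock: 12.62
position: [0.4425, -0.2199, 0.0623]
ee_rot: [0.004, 1.0, 0.001, 0.025]
contact_force: [0.2, 1.0, -0.3]
width: 0.0418
```

```bash
python3 -c "
from h import *
s=pose()"
```

```text
t 12.62 pos [ 442.5 -219.9   62.3] yaw 0.0032 axis [ 0.0495 -0.008  -0.9987] F [ 0.2  1.  -0.3] w 41.8 qd [-0.001 -0.007 -0.     0.001  0.001  0.   ]
```

Emit:
{"method": "play_rows", "body": {"series": [{"dx":0,"dy":0,"dz":15,"turn":0,"fingers":1},{"dx":0,"dy":0,"dz":30,"turn":0,"fingers":1},{"dx":0,"dy":0,"dz":41,"turn":0,"fingers":1},{"dx":0,"dy":0,"dz":41,"turn":0,"fingers":1},{"dx":0,"dy":0,"dz":41,"turn":0,"fingers":1},{"dx":0,"dy":0,"dz":41,"turn":0,"fingers":1},{"dx":0,"dy":0,"dz":41,"turn":0,"fingers":1},{"dx":0,"dy":0,"dz":41,"turn":0,"fingers":1},{"dx":0,"dy":0,"dz":0,"turn":0,"fingers":1}], "squeeze": 50}}

```text
clock: 13.37
position: [0.4347, -0.2147, 0.3612]
ee_rot: [0.001, 1.0, 0.001, 0.021]
contact_force: [1.7, -1.5, 0.4]
width: 0.0414
```

```bash
python3 -c "
from h import *
s=pose()"
```

```text
t 13.37 pos [ 434.7 -214.7  361.2] yaw 0.0018 axis [ 0.0421 -0.0022 -0.9991] F [ 1.7 -1.5  0.4] w 41.4 qd [-0.001  0.012  0.101 -0.001 -0.036  0.001]
```

Emit:
{"method": "play_rows", "body": {"series": [{"dx":2.5,"dy":19,"dz":-10,"turn":0,"fingers":1},{"dx":2.5,"dy":19,"dz":-10,"turn":0,"fingers":1},{"dx":2.5,"dy":19,"dz":-10,"turn":0,"fingers":1},{"dx":2.5,"dy":19,"dz":-10,"turn":0,"fingers":1},{"dx":2.5,"dy":19,"dz":-10,"turn":0,"fingers":1},{"dx":2.5,"dy":19,"dz":-10,"turn":0,"fingers":1},{"dx":2.5,"dy":19,"dz":-10,"turn":0,"fingers":1},{"dx":2.5,"dy":19,"dz":-10,"turn":0,"fingers":1},{"dx":2.5,"dy":19,"dz":-10,"turn":0,"fingers":1},{"dx":2.5,"dy":19,"dz":-10,"turn":0,"fingers":1},{"dx":2.5,"dy":19,"dz":-10,"turn":0,"fingers":1},{"dx":2.5,"dy":19,"dz":-10,"turn":0,"fingers":1},{"dx":0,"dy":0,"dz":0,"turn":0,"fingers":1}], "squeeze": 50}}

```text
clock: 14.45
position: [0.4626, 0.0214, 0.2386]
ee_rot: [0.005, 1.0, -0.002, 0.026]
contact_force: [-0.5, -0.4, -1.2]
width: 0.0416
```

```bash
python3 -c "
from h import *
s=pose();p=get_image('wrist');save(p,'w5.png',k=1.5)
r,t=ext(p,s)
q=s['ee_rot'];M=R.from_quat([q[1],q[2],q[3],q[0]]).as_matrix()
print(proj(p,[[.465,.016,.07],s['position']+M@[0,0,.062],s['position']+M@[0,0,.012],s['position']-M@[0,0,.012]],s)*1.5)"
```

```text
t 14.45 pos [462.6  21.4 238.6] yaw -0.0046 axis [ 0.0527 -0.0106 -0.9986] F [-0.5 -0.4 -1.2] w 41.6 qd [-0.017 -0.011 -0.008 -0.058  0.007 -0.027]
[[382.76113616 273.72315276]
 [392.17836739 319.93375189]
 [392.76644695 366.46258276]
 [393.19552859 400.41150466]]
```

View pics/w5.png

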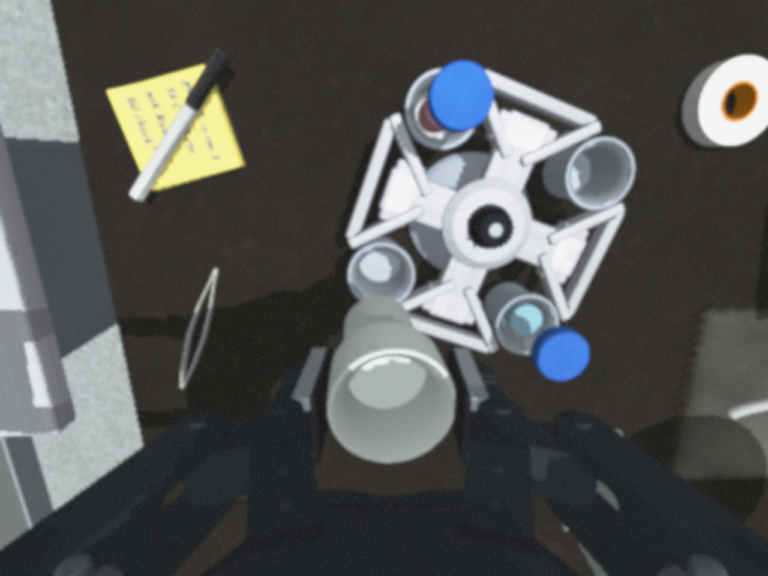

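Emit:
{"method": "play_rows", "body": {"series": [{"dx":2,"dy":-2.5,"dz":-16,"turn":0.004,"fingers":1},{"dx":1,"dy":-2,"dz":-18,"turn":0,"fingers":1},{"dx":0,"dy":0,"dz":-18,"turn":0,"fingers":1},{"dx":-1,"dy":0,"dz":-18,"turn":0,"fingers":1},{"dx":-1,"dy":0,"dz":-14,"turn":0,"fingers":1}], "squeeze": 50}}

```text
clock: 14.92
position: [0.4682, 0.0113, 0.1584]
ee_rot: [0.009, 0.999, 0.0, 0.034]
contact_force: [-0.0, -1.1, 0.1]
width: 0.0409
```

```bash
python3 -c "
from h import *
s=pose()"
```

```text
t 14.92 pos [468.2  11.3 158.4] yaw 0.0016 axis [ 0.0685 -0.018  -0.9975] F [-0.  -1.1  0.1] w 40.9 qd [-0.026  0.146  0.286 -0.012 -0.46  -0.009]
```

Emit:
{"method": "play_rows", "body": {"series": [{"dx":-3,"dy":3,"dz":-12,"turn":0,"fingers":1},{"dx":-2,"dy":2,"dz":-12,"turn":0,"fingers":1},{"dx":0,"dy":0,"dz":0,"turn":0,"fingers":1}], "squeeze": 50}}

```text
clock: 15.17
position: [0.4617, 0.013, 0.132]
ee_rot: [0.01, 0.999, -0.001, 0.033]
contact_force: [0.0, 0.3, -1.8]
width: 0.0416
```

```bash
python3 -c "
from h import *
s=pose()"
```

```text
t 15.17 pos [461.7  13.  132. ] yaw -0.0007 axis [ 0.0653 -0.0202 -0.9977] F [ 0.   0.3 -1.8] w 41.6 qd [-0.023 -0.019 -0.035 -0.011  0.017 -0.011]
```

Emit:
{"method": "play_rows", "body": {"series": [{"dx":4,"dy":3,"dz":-3,"turn":0,"fingers":1},{"dx":1,"dy":1,"dz":-10,"turn":0,"fingers":1},{"dx":0,"dy":0,"dz":-10,"turn":0,"fingers":1}], "squeeze": 50}}

```text
clock: 15.42
position: [0.4683, 0.0155, 0.1119]
ee_rot: [0.01, 0.999, -0.002, 0.034]
contact_force: [-9.7, 3.2, 7.7]
width: 0.0416
```

```bash
python3 -c "
from h import *
s=pose()"
```

```text
t 15.42 pos [468.3  15.5 111.9] yaw -0.0034 axis [ 0.0684 -0.021  -0.9974] F [-9.7  3.2  7.7] w 41.6 qd [-0.007  0.137  0.167 -0.007 -0.255  0.005]
```

Emit:
{"method": "play_rows", "body": {"series": [{"dx":-3,"dy":1,"dz":2,"turn":0,"fingers":1},{"dx":-1,"dy":0,"dz":-6,"turn":0,"fingers":1},{"dx":0,"dy":0,"dz":-6,"turn":0,"fingers":1}], "squeeze": 50}}

```text
clock: 15.67
position: [0.4674, 0.0158, 0.1037]
ee_rot: [0.011, 0.999, -0.003, 0.037]
contact_force: [-2.0, 1.0, 1.2]
width: 0.0416
```

```bash
python3 -c "
from h import *
s=pose()"
```

```text
t 15.67 pos [467.4  15.8 103.7] yaw -0.0043 axis [ 0.0747 -0.0215 -0.997 ] F [-2.   1.   1.2] w 41.6 qd [-0.001  0.078  0.076  0.001 -0.192  0.007]
```

Good; continue down.

Emit:
{"method": "play_rows", "body": {"series": [{"dx":-1.5,"dy":0,"dz":-7,"turn":0,"fingers":1},{"dx":-1,"dy":0,"dz":-7,"turn":0,"fingers":1},{"dx":-0.5,"dy":0,"dz":-5,"turn":0,"fingers":1}], "squeeze": 50}}

```text
clock: 15.92
position: [0.4661, 0.0156, 0.0846]
ee_rot: [0.011, 0.999, -0.003, 0.04]
contact_force: [-0.8, 1.1, -0.3]
width: 0.0417
```

```bash
python3 -c "
from h import *
s=pose();save(get_image('side'),'s4.png',(200,150,320,240),6)"
```

```text
t 15.92 pos [466.1  15.6  84.6] yaw -0.0048 axis [ 0.0794 -0.0215 -0.9966] F [-0.8  1.1 -0.3] w 41.7 qd [-0.003  0.078  0.092 -0.001 -0.19   0.003]
```

View pics/s4.png

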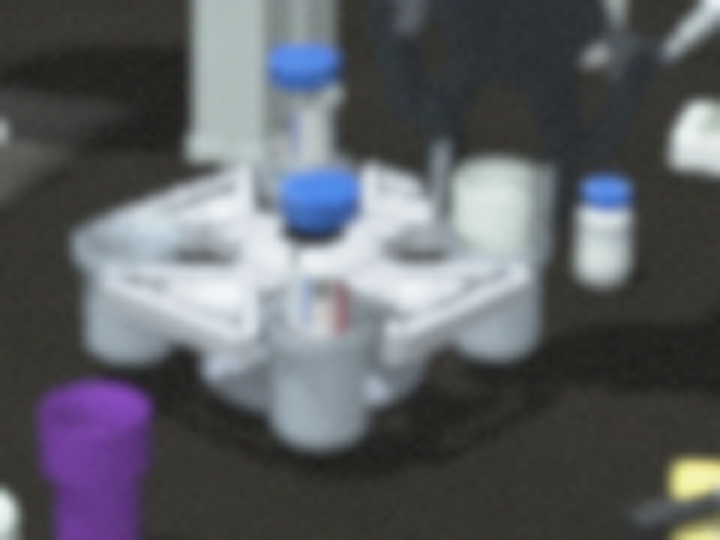

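Emit:
{"method": "play_rows", "body": {"series": [{"dx":-0.5,"dy":0,"dz":-3,"turn":0,"fingers":1},{"dx":-0.5,"dy":0,"dz":-2,"turn":0,"fingers":1}], "squeeze": 40}}

```text
clock: 16.13
position: [0.4648, 0.0155, 0.0818]
ee_rot: [0.011, 0.999, -0.003, 0.039]
contact_force: [-9.4, 1.6, 28.2]
width: 0.0411
```

Emit:
{"method": "play_rows", "body": {"series": [{"dx":0,"dy":0,"dz":1,"turn":0,"fingers":-0.5},{"dx":0,"dy":0,"dz":0,"turn":0,"fingers":-0.5},{"dx":0,"dy":0,"dz":0,"turn":0,"fingers":-0.5},{"dx":0,"dy":0,"dz":10,"turn":0,"fingers":-0.5},{"dx":0,"dy":0,"dz":35,"turn":0,"fingers":-0.5},{"dx":0,"dy":0,"dz":41,"turn":0,"fingers":-1},{"dx":0,"dy":0,"dz":41,"turn":0,"fingers":-1},{"dx":0,"dy":0,"dz":41,"turn":0,"fingers":-1},{"dx":0,"dy":0,"dz":0,"turn":0,"fingers":-1}], "squeeze": 40}}

```text
clock: 16.88
position: [0.4623, 0.0143, 0.2547]
ee_rot: [0.012, 0.999, -0.002, 0.036]
contact_force: [0.7, 0.6, 0.8]
width: 0.0858
```

```bash
python3 -c "
from h import *
s=pose();print(s['qpos'])"
```

```text
t 16.88 pos [462.3  14.3 254.7] yaw -0.0035 axis [ 0.0713 -0.024  -0.9972] F [0.7 0.6 0.8] w 85.8 qd [-0.003  0.039  0.097 -0.002 -0.052  0.001]
[-0.10705995  0.05918899  1.75018595 -0.01711616  1.25869184 -0.09809254]
```

Emit:
{"method": "play_rows", "body": {"series": [{"dx":5,"dy":16,"dz":0,"turn":0.12,"fingers":-1},{"dx":5,"dy":16,"dz":0,"turn":0.12,"fingers":-1},{"dx":5,"dy":16,"dz":0,"turn":0.12,"fingers":-1},{"dx":5,"dy":16,"dz":0,"turn":0.12,"fingers":-1},{"dx":5,"dy":16,"dz":0,"turn":0.12,"fingers":-1},{"dx":5,"dy":16,"dz":0,"turn":0.12,"fingers":-1},{"dx":5,"dy":16,"dz":0,"turn":0.12,"fingers":-1},{"dx":5,"dy":16,"dz":0,"turn":0.12,"fingers":-1},{"dx":5,"dy":16,"dz":0,"turn":0.12,"fingers":-1},{"dx":5,"dy":16,"dz":0,"turn":0.12,"fingers":-1},{"dx":5,"dy":16,"dz":0,"turn":0.12,"fingers":-1},{"dx":5,"dy":16,"dz":0,"turn":0.12,"fingers":-1},{"dx":5,"dy":16,"dz":0,"turn":0.12,"fingers":-1},{"dx":5,"dy":16,"dz":0,"turn":0.12,"fingers":-1},{"dx":5,"dy":16,"dz":0,"turn":0.12,"fingers":-1},{"dx":5,"dy":16,"dz":0,"turn":0.12,"fingers":-1},{"dx":5,"dy":16,"dz":0,"turn":0.12,"fingers":-1},{"dx":5,"dy":16,"dz":0,"turn":0.12,"fingers":-1},{"dx":5,"dy":16,"dz":0,"turn":0.12,"fingers":-1},{"dx":0,"dy":0,"dz":0,"turn":0,"fingers":-1}], "squeeze": 40}}

```text
clock: 18.55
position: [0.5671, 0.3297, 0.2444]
ee_rot: [-0.03, 0.376, 0.926, 0.028]
contact_force: [0.4, 0.8, -0.7]
width: 0.0852
```

```bash
cat > seg.py <<'E'
from h import *
# white/green/blue object outline centre in the wrist picture near predicted (xy,z); prints refined world xy
def rimfit(p,s,xy,z,color,rpx=60):
    u=proj(p,[[*xy,z]],s)[0]; hsv=cv2.cvtColor(p["pixels"],cv2.COLOR_RGB2HSV)
    h,sa,v=[hsv[...,i].astype(int) for i in range(3)]
    m={"white":(v>130)&(sa<60),"green":(abs(h-72)<15)&(sa>120)&(v>60),"blue":(abs(h-110)<12)&(sa>120)&(v>60)}[color].astype(np.uint8)
    n,l,st,c=cv2.connectedComponentsWithStats(m)
    best=min((i for i in range(1,n) if st[i,4]>30),key=lambda i:np.hypot(*(c[i]-u)))
    return u,c[best],st[best],(l==best)
E
python3 -c "
from seg import *
s=pose();print(s['qpos'][5]);p=get_image('wrist')
for n,xy,z,c in [('adA',(.5623,.3389),.074,'white'),('green',(.4819,.3786),.049,'green')]:
  u,cc,st,m=rimfit(p,s,xy,z,c);print(n,u,cc,st,ray(p,cc,z,s))
for l in ['adapter_a','vial_a']:
  for m in masks_of(p,l): print(l,round(m['p'],2),np.round(m['xy']),np.round(ray(p,m['xy'],.04,s),3))
"
```

```text
t 18.55 pos [567.1 329.7 244.4] yaw 2.372 axis [-0.0353  0.0738 -0.9966] F [ 0.4  0.8 -0.7] w 85.2 qd [-0.019 -0.005  0.04  -0.048  0.017  0.062]
-2.0064635950388827
adA [255.70386067 178.04862009] [261.37928408 175.90022848] [ 243  154   39   43 1313] [0.55617081 0.34160611 0.074     ]
green [326.4375831  148.72451739] [333.12627986 148.30716724] [324 140  19  19 293] [0.47584831 0.38391054 0.049     ]
adapter_a 0.97 [262. 175.] [0.558 0.35  0.04 ]
adapter_a 0.95 [204. 108.] [0.551 0.247 0.04 ]
adapter_a 0.8 [290. 244.] [0.598 0.445 0.04 ]
adapter_a 0.72 [180. 185.] [0.637 0.288 0.04 ]
vial_a 0.92 [326. 146.] [0.478 0.379 0.04 ]
```

Emit:
{"method": "play_rows", "body": {"series": [{"dx":-4,"dy":4,"dz":-15,"turn":0.12,"fingers":-1},{"dx":-4,"dy":4,"dz":-20,"turn":0.12,"fingers":-1},{"dx":-2,"dy":3,"dz":-20,"turn":0.12,"fingers":-1},{"dx":0,"dy":0,"dz":-20,"turn":0.12,"fingers":-1},{"dx":0,"dy":0,"dz":-10,"turn":0,"fingers":-1},{"dx":0,"dy":0,"dz":0,"turn":0,"fingers":-1}], "squeeze": 40}}

```text
clock: 19.2
position: [0.5545, 0.3307, 0.16]
ee_rot: [-0.034, 0.146, 0.989, 0.019]
contact_force: [-0.7, -0.5, -1.1]
width: 0.0853
```

```bash
python3 -c "
from seg import *
s=pose();print(s['qpos'][5]);p=get_image('wrist');save(p,'w6.png',k=1.5)
for n,xy,z,c in [('adA',(.5565,.342),.074,'white'),('green',(.476,.384),.049,'green')]:
  u,cc,st,m=rimfit(p,s,xy,z,c);print(n,u*1.5,cc*1.5,st,ray(p,cc,z,s))
"
```

```text
t 19.2 pos [554.5 330.7 160. ] yaw 2.8495 axis [-0.061  0.047 -0.997] F [-0.7 -0.5 -1.1] w 85.3 qd [-0.013 -0.013  0.011 -0.005  0.008 -0.002]
-2.4763179960019848
adA [378.22857442 319.85717435] [376.44991547 316.22992392] [ 226  178   52   62 2366] [0.55679398 0.33964477 0.074     ]
green [517.08357557 326.29943456] [516.41538462 325.78021978] [333 206  24  24 455] [0.47634276 0.38351043 0.049     ]
```

View pics/w6.png

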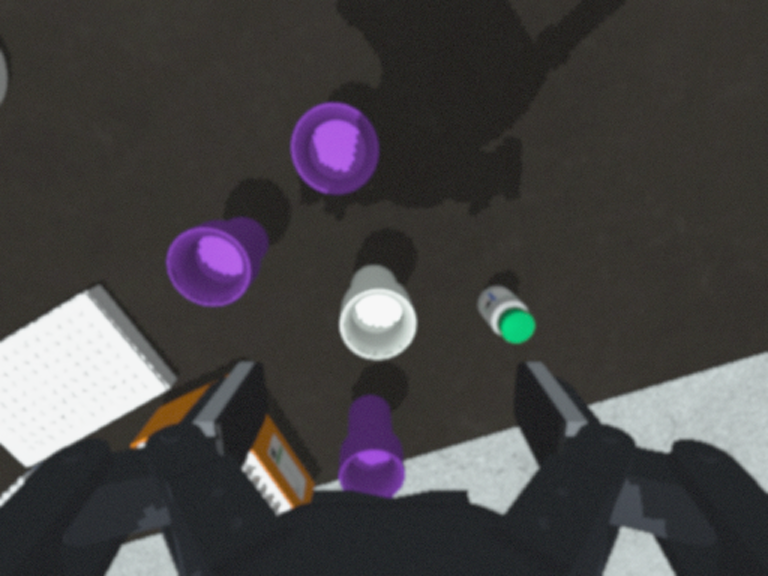

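Emit:
{"method": "play_rows", "body": {"series": [{"dx":1,"dy":4,"dz":-18,"turn":0,"fingers":-1},{"dx":1,"dy":4,"dz":-20,"turn":0,"fingers":-1},{"dx":0,"dy":3,"dz":-20,"turn":0,"fingers":-1},{"dx":0,"dy":0,"dz":-20,"turn":0,"fingers":-1},{"dx":0,"dy":0,"dz":-14,"turn":0,"fingers":-1}], "squeeze": 40}}

```text
clock: 19.67
position: [0.564, 0.342, 0.0784]
ee_rot: [-0.023, 0.155, 0.987, 0.025]
contact_force: [-0.3, 0.0, -0.4]
width: 0.0854
```

```bash
python3 -c "
from seg import *
s=pose()"
```

```text
t 19.67 pos [564.  342.   78.4] yaw 2.831 axis [-0.0383  0.0563 -0.9977] F [-0.3  0.  -0.4] w 85.4 qd [-0.005  0.132  0.165  0.017 -0.35   0.009]
```

Emit:
{"method": "play_rows", "body": {"series": [{"dx":-5,"dy":0,"dz":-9,"turn":0,"fingers":-1},{"dx":-4,"dy":0,"dz":-9,"turn":0,"fingers":-1},{"dx":0,"dy":0,"dz":-2,"turn":0,"fingers":-1}], "squeeze": 40}}

```text
clock: 19.92
position: [0.5559, 0.341, 0.0588]
ee_rot: [-0.022, 0.16, 0.987, 0.025]
contact_force: [-0.6, -0.3, -0.3]
width: 0.0854
```

```bash
python3 -c "
from seg import *
s=pose()"
```

```text
t 19.92 pos [555.9 341.   58.8] yaw 2.8216 axis [-0.0358  0.057  -0.9977] F [-0.6 -0.3 -0.3] w 85.4 qd [-0.008  0.005 -0.005 -0.001 -0.045  0.017]
```

Emit:
{"method": "play_rows", "body": {"series": [{"dx":0,"dy":0.5,"dz":0,"turn":0,"fingers":1},{"dx":0,"dy":0,"dz":0,"turn":0,"fingers":1},{"dx":0,"dy":0,"dz":0,"turn":0,"fingers":1},{"dx":0,"dy":0,"dz":0,"turn":0,"fingers":1},{"dx":0,"dy":0,"dz":0,"turn":0,"fingers":1},{"dx":0,"dy":0,"dz":0,"turn":0,"fingers":1}], "squeeze": 40}}

```text
clock: 20.42
position: [0.5599, 0.3422, 0.064]
ee_rot: [-0.018, 0.162, 0.986, 0.028]
contact_force: [-0.2, -0.2, -1.3]
width: 0.041
```

```bash
python3 -c "
from seg import *
s=pose()"
```

```text
t 20.42 pos [559.9 342.2  64. ] yaw 2.8176 axis [-0.0263  0.0607 -0.9978] F [-0.2 -0.2 -1.3] w 41.0 qd [ 0.    -0.006 -0.007  0.     0.     0.002]
```

Emit:
{"method": "play_rows", "body": {"series": [{"dx":0,"dy":0,"dz":15,"turn":0,"fingers":1},{"dx":0,"dy":0,"dz":30,"turn":0,"fingers":1},{"dx":0,"dy":0,"dz":36,"turn":0,"fingers":1},{"dx":0,"dy":0,"dz":36,"turn":0,"fingers":1},{"dx":0,"dy":0,"dz":36,"turn":0,"fingers":1},{"dx":0,"dy":0,"dz":0,"turn":0,"fingers":1},{"dx":5,"dy":-21,"dz":0,"turn":-0.06,"fingers":1},{"dx":5,"dy":-21,"dz":0,"turn":-0.06,"fingers":1},{"dx":5,"dy":-21,"dz":0,"turn":-0.06,"fingers":1},{"dx":5,"dy":-21,"dz":0,"turn":-0.06,"fingers":1},{"dx":5,"dy":-21,"dz":0,"turn":-0.06,"fingers":1},{"dx":5,"dy":-21,"dz":0,"turn":-0.06,"fingers":1},{"dx":5,"dy":-21,"dz":0,"turn":0,"fingers":1},{"dx":5,"dy":-21,"dz":0,"turn":0,"fingers":1},{"dx":5,"dy":-21,"dz":0,"turn":0,"fingers":1},{"dx":5,"dy":-21,"dz":0,"turn":0,"fingers":1},{"dx":5,"dy":-21,"dz":0,"turn":0,"fingers":1},{"dx":4,"dy":-15,"dz":0,"turn":0,"fingers":1},{"dx":0,"dy":0,"dz":0,"turn":0,"fingers":1}], "squeeze": 50}}

```text
clock: 22.0
position: [0.6169, 0.086, 0.2239]
ee_rot: [-0.012, 0.343, 0.939, 0.032]
contact_force: [0.2, 0.6, -0.5]
width: 0.0409
```

```bash
python3 -c "
from h import *
s=pose();print(s['qpos']);p=get_image('wrist');save(p,'w7.png',k=1.5)
q=s['ee_rot'];M=R.from_quat([q[1],q[2],q[3],q[0]]).as_matrix()
print(proj(p,[[.619,.088,.07],[.6192,.0877,.022],s['position']+M@[0,0,.064],s['position']+[0,0,-.064],s['position']+[0,0,.01],s['position']-M@[0,0,.01]],s)*1.5)"
```

```text
t 22.0 pos [616.9  86.  223.9] yaw 2.4425 axis [-4.000e-04  6.740e-02 -9.977e-01] F [ 0.2  0.6 -0.5] w 40.9 qd [ 0.006 -0.006  0.011  0.041  0.007  0.013]
[-0.01171983  0.35426566  1.43636277  0.06913063  1.35263155 -2.46807314]
[[377.67657041 267.61473955]
 [376.2196553  250.79353018]
 [387.14913645 319.14760154]
 [381.45229929 312.97698712]
 [387.23066863 399.0284379 ]
 [385.8896863  397.67249154]]
```

View pics/w7.png

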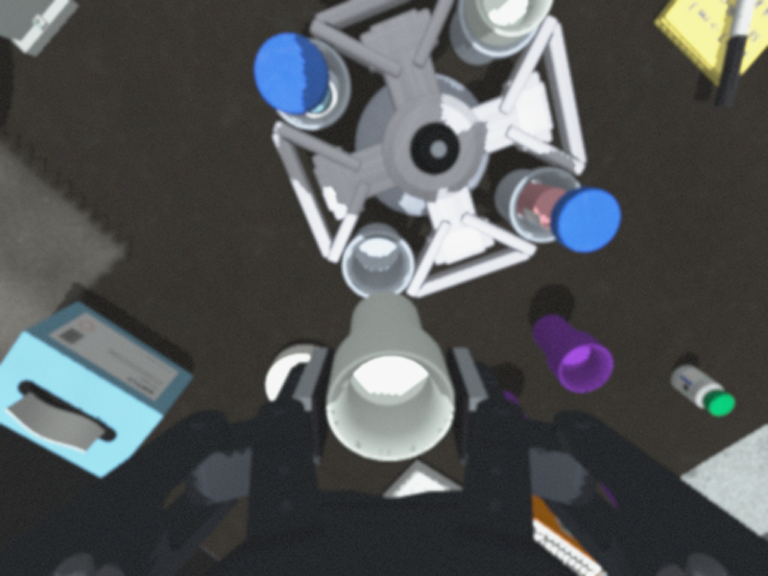

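```bash
python3 -c "
from h import *
s=get_state();p=get_image('wrist')
print(ray(p,np.array([378,261])/1.5,.07,s),ray(p,np.array([435,149])/1.5,.088,s),ray(p,np.array([385,312])/1.5,.2239-.064,s))
from seg import *
"
```

```text
[0.61508093 0.08618881 0.07      ] [0.54137485 0.05185634 0.088     ] [0.6146432  0.08830257 0.1599    ]
```

Emit:
{"method": "play_rows", "body": {"series": [{"dx":2,"dy":0,"dz":-14,"turn":0,"fingers":1},{"dx":0,"dy":0,"dz":-18,"turn":0,"fingers":1},{"dx":0,"dy":0,"dz":-18,"turn":0,"fingers":1},{"dx":-1,"dy":0,"dz":-18,"turn":0,"fingers":1},{"dx":0,"dy":0,"dz":-4,"turn":0,"fingers":1}], "squeeze": 50}}

```text
clock: 22.52
position: [0.6166, 0.0958, 0.1525]
ee_rot: [-0.011, 0.34, 0.94, 0.036]
contact_force: [-1.1, -0.1, -0.7]
width: 0.0407
```

```bash
python3 -c "
from h import *
s=pose()"
```

```text
t 22.52 pos [616.6  95.8 152.5] yaw 2.4484 axis [ 0.0038  0.0747 -0.9972] F [-1.1 -0.1 -0.7] w 40.7 qd [ 0.025  0.019  0.039  0.015 -0.094 -0.004]
```

Emit:
{"method": "play_rows", "body": {"series": [{"dx":2,"dy":-6,"dz":-3,"turn":0,"fingers":1},{"dx":1.5,"dy":-5,"dz":-5,"turn":0,"fingers":1},{"dx":0,"dy":0,"dz":-5,"turn":0,"fingers":1}], "squeeze": 50}}

```text
clock: 22.77
position: [0.6202, 0.0872, 0.1397]
ee_rot: [-0.011, 0.338, 0.94, 0.036]
contact_force: [0.8, 0.7, -0.9]
width: 0.041
```

```bash
python3 -c "
from h import *
s=pose()"
```

```text
t 22.77 pos [620.2  87.2 139.7] yaw 2.4524 axis [ 0.0044  0.0758 -0.9971] F [ 0.8  0.7 -0.9] w 41.0 qd [ 0.011  0.043  0.076  0.016 -0.134 -0.009]
```

Emit:
{"method": "play_rows", "body": {"series": [{"dx":0,"dy":-2,"dz":-9,"turn":0,"fingers":1},{"dx":0,"dy":-1,"dz":-10,"turn":0,"fingers":1},{"dx":0,"dy":0,"dz":-8,"turn":0,"fingers":1}], "squeeze": 50}}

```text
clock: 23.02
position: [0.62, 0.0842, 0.1138]
ee_rot: [-0.011, 0.338, 0.94, 0.037]
contact_force: [-4.0, -0.5, 1.5]
width: 0.0406
```

```bash
python3 -c "
from h import *
s=pose()"
```

```text
t 23.02 pos [620.   84.2 113.8] yaw 2.4523 axis [ 0.0052  0.0769 -0.997 ] F [-4.  -0.5  1.5] w 40.6 qd [-0.004  0.089  0.135  0.006 -0.22  -0.02 ]
```

Emit:
{"method": "play_rows", "body": {"series": [{"dx":-1.5,"dy":0.5,"dz":-6,"turn":0,"fingers":1},{"dx":-0.5,"dy":0,"dz":-7,"turn":0,"fingers":1},{"dx":0,"dy":0,"dz":-7,"turn":0,"fingers":1}], "squeeze": 50}}

```text
clock: 23.27
position: [0.6179, 0.0842, 0.0916]
ee_rot: [-0.01, 0.339, 0.94, 0.037]
contact_force: [-0.4, 0.3, 0.3]
width: 0.0411
```

```bash
python3 -c "
from h import *
s=pose()"
```

```text
t 23.27 pos [617.9  84.2  91.6] yaw 2.4516 axis [ 0.0062  0.0768 -0.997 ] F [-0.4  0.3  0.3] w 41.1 qd [ 0.001  0.088  0.107  0.013 -0.211 -0.02 ]
```

Emit:
{"method": "play_rows", "body": {"series": [{"dx":0,"dy":0,"dz":-4,"turn":0,"fingers":1},{"dx":0,"dy":0,"dz":-3,"turn":0,"fingers":1}], "squeeze": 40}}

```text
clock: 23.43
position: [0.619, 0.0847, 0.0842]
ee_rot: [-0.009, 0.339, 0.94, 0.038]
contact_force: [-4.4, 1.5, 29.3]
width: 0.0409
```

Emit:
{"method": "play_rows", "body": {"series": [{"dx":0,"dy":0,"dz":1,"turn":0,"fingers":-0.5},{"dx":0,"dy":0,"dz":0,"turn":0,"fingers":-0.5},{"dx":0,"dy":0,"dz":0,"turn":0,"fingers":-0.5},{"dx":0,"dy":0,"dz":10,"turn":0,"fingers":-0.5},{"dx":0,"dy":0,"dz":30,"turn":0,"fingers":-0.5},{"dx":0,"dy":0,"dz":40,"turn":0,"fingers":-1},{"dx":0,"dy":0,"dz":40,"turn":-0.1,"fingers":-1},{"dx":0,"dy":0,"dz":30,"turn":-0.12,"fingers":-1},{"dx":0,"dy":0,"dz":0,"turn":-0.12,"fingers":-1},{"dx":0,"dy":0,"dz":0,"turn":-0.12,"fingers":-1},{"dx":0,"dy":0,"dz":0,"turn":-0.12,"fingers":-1},{"dx":0,"dy":0,"dz":0,"turn":-0.12,"fingers":-1},{"dx":0,"dy":0,"dz":0,"turn":-0.12,"fingers":-1},{"dx":0,"dy":0,"dz":0,"turn":-0.12,"fingers":-1},{"dx":0,"dy":0,"dz":0,"turn":-0.12,"fingers":-1},{"dx":0,"dy":0,"dz":0,"turn":-0.12,"fingers":-1},{"dx":0,"dy":0,"dz":0,"turn":-0.12,"fingers":-1},{"dx":0,"dy":0,"dz":0,"turn":-0.12,"fingers":-1},{"dx":0,"dy":0,"dz":0,"turn":-0.12,"fingers":-1},{"dx":0,"dy":0,"dz":0,"turn":-0.12,"fingers":-1}], "squeeze": 40}}

```text
clock: 25.1
position: [0.62, 0.0834, 0.2571]
ee_rot: [0.032, 0.934, 0.353, 0.038]
contact_force: [-0.4, -1.1, -0.1]
width: 0.0855
```

```bash
python3 -c "
from h import *
s=pose();print(s['qpos'])"
```

```text
t 25.1 pos [620.   83.4 257.1] yaw 0.7243 axis [ 0.0938 -0.0325 -0.9951] F [-0.4 -1.1 -0.1] w 85.5 qd [ 0.083  0.021 -0.056 -0.153  0.072  1.597]
[ 0.04328386  0.29865227  1.43967352 -0.03779871  1.3109552  -0.6708955 ]
```

Emit:
{"method": "play_rows", "body": {"series": [{"dx":-7,"dy":15,"dz":0,"turn":-0.12,"fingers":-1},{"dx":-7,"dy":15,"dz":0,"turn":-0.12,"fingers":-1},{"dx":-7,"dy":15,"dz":0,"turn":-0.12,"fingers":-1},{"dx":-7,"dy":15,"dz":0,"turn":-0.12,"fingers":-1},{"dx":-7,"dy":15,"dz":0,"turn":-0.12,"fingers":-1},{"dx":-7,"dy":15,"dz":0,"turn":-0.12,"fingers":-1},{"dx":-7,"dy":15,"dz":0,"turn":-0.12,"fingers":-1},{"dx":-7,"dy":15,"dz":0,"turn":-0.12,"fingers":-1},{"dx":-7,"dy":15,"dz":0,"turn":-0.12,"fingers":-1},{"dx":-7,"dy":15,"dz":0,"turn":-0.12,"fingers":-1},{"dx":-7,"dy":15,"dz":0,"turn":-0.12,"fingers":-1},{"dx":-7,"dy":15,"dz":0,"turn":-0.12,"fingers":-1},{"dx":-7,"dy":15,"dz":0,"turn":-0.12,"fingers":-1},{"dx":-7,"dy":15,"dz":0,"turn":-0.12,"fingers":-1},{"dx":-7,"dy":15,"dz":0,"turn":-0.12,"fingers":-1},{"dx":-7,"dy":15,"dz":0,"turn":-0.12,"fingers":-1},{"dx":-7,"dy":15,"dz":0,"turn":-0.12,"fingers":-1},{"dx":-7,"dy":15,"dz":0,"turn":-0.12,"fingers":-1},{"dx":-7,"dy":15,"dz":0,"turn":-0.1,"fingers":-1},{"dx":0,"dy":0,"dz":0,"turn":0,"fingers":-1}], "squeeze": 40}}

```text
clock: 26.77
position: [0.4805, 0.3814, 0.2725]
ee_rot: [-0.048, -0.684, 0.728, 0.01]
contact_force: [0.7, 0.4, 0.5]
width: 0.0856
```

```bash
python3 -c "
from seg import *
s=pose();print(s['qpos']);p=get_image('wrist')
u,cc,st,m=rimfit(p,s,(.476,.3842),.049,'green');print(u,cc,st,ray(p,cc,.049,s))"
```

```text
t 26.77 pos [480.5 381.4 272.5] yaw -1.6319 axis [-0.0846 -0.0508 -0.9951] F [0.7 0.4 0.5] w 85.6 qd [-0.016 -0.013 -0.003 -0.058  0.011 -0.073]
[5.56739019e-01 3.74744063e-01 1.28725940e+00 1.55563655e-03
 1.57841529e+00 2.19082691e+00]
[247.93808689 157.51984462] [248.39271255 157.92712551] [240 149  18  18 247] [0.47543063 0.38366541 0.049     ]
```

Emit:
{"method": "play_rows", "body": {"series": [{"dx":-2,"dy":1,"dz":-4,"turn":0,"fingers":-1},{"dx":-2,"dy":1,"dz":-4,"turn":0,"fingers":-1},{"dx":0,"dy":0,"dz":-4,"turn":0,"fingers":-1},{"dx":0,"dy":0,"dz":-4,"turn":0,"fingers":-1},{"dx":0,"dy":0,"dz":-4,"turn":0,"fingers":-1},{"dx":0,"dy":0,"dz":-4,"turn":0,"fingers":-1},{"dx":0,"dy":0,"dz":-4,"turn":0,"fingers":-1},{"dx":0,"dy":0,"dz":-4,"turn":0,"fingers":-1},{"dx":0,"dy":0,"dz":-4,"turn":0,"fingers":-1},{"dx":0,"dy":0,"dz":-4,"turn":0,"fingers":-1},{"dx":0,"dy":0,"dz":-4,"turn":0,"fingers":-1},{"dx":0,"dy":0,"dz":-4,"turn":0,"fingers":-1},{"dx":0,"dy":0,"dz":-4,"turn":0,"fingers":-1},{"dx":0,"dy":0,"dz":-4,"turn":0,"fingers":-1},{"dx":0,"dy":0,"dz":-4,"turn":0,"fingers":-1},{"dx":0,"dy":0,"dz":-4,"turn":0,"fingers":-1},{"dx":0,"dy":0,"dz":-4,"turn":0,"fingers":-1},{"dx":0,"dy":0,"dz":-4,"turn":0,"fingers":-1},{"dx":0,"dy":0,"dz":-4,"turn":0,"fingers":-1},{"dx":0,"dy":0,"dz":-4,"turn":0,"fingers":-1}], "squeeze": 40}}

```text
clock: 28.48
position: [0.4787, 0.3781, 0.1851]
ee_rot: [-0.048, -0.686, 0.726, 0.008]
contact_force: [0.2, -0.2, -0.3]
width: 0.0856
```

```bash
python3 -c "
from seg import *
s=pose()"
```

```text
t 28.48 pos [478.7 378.1 185.1] yaw -1.6249 axis [-0.0811 -0.0552 -0.9952] F [ 0.2 -0.2 -0.3] w 85.6 qd [-0.     0.034  0.08   0.001 -0.116 -0.   ]
```

Emit:
{"method": "play_rows", "body": {"series": [{"dx":0,"dy":1,"dz":20,"turn":0,"fingers":-1},{"dx":0,"dy":1,"dz":20,"turn":0,"fingers":-1},{"dx":0,"dy":1,"dz":20,"turn":0,"fingers":-1},{"dx":0,"dy":1,"dz":20,"turn":0,"fingers":-1},{"dx":0,"dy":1,"dz":20,"turn":0,"fingers":-1},{"dx":0,"dy":1,"dz":20,"turn":0,"fingers":-1},{"dx":0,"dy":0,"dz":20,"turn":0,"fingers":-1},{"dx":0,"dy":0,"dz":20,"turn":0,"fingers":-1},{"dx":0,"dy":0,"dz":0,"turn":0,"fingers":-1},{"dx":0,"dy":0,"dz":-41,"turn":0,"fingers":-1},{"dx":0,"dy":0,"dz":-41,"turn":0,"fingers":-1},{"dx":0,"dy":0,"dz":-41,"turn":0,"fingers":-1},{"dx":0,"dy":0,"dz":-41,"turn":0,"fingers":-1},{"dx":0,"dy":0,"dz":-41,"turn":0,"fingers":-1},{"dx":0,"dy":0,"dz":-20,"turn":0,"fingers":-1},{"dx":0,"dy":0,"dz":0,"turn":0,"fingers":-1}], "squeeze": 40}}

```text
clock: 29.82
position: [0.4741, 0.3814, 0.1143]
ee_rot: [-0.047, -0.686, 0.726, 0.008]
contact_force: [-1.4, 0.1, 0.0]
width: 0.0856
```

```bash
python3 -c "
from seg import *
s=pose();p=get_image('wrist')
u,cc,st,m=rimfit(p,s,(.476,.3842),.049,'green');print(u,cc,st,ray(p,cc,.049,s))"
```

```text
t 29.82 pos [474.1 381.4 114.3] yaw -1.6251 axis [-0.0782 -0.0532 -0.9955] F [-1.4  0.1  0. ] w 85.6 qd [0.002 0.008 0.025 0.001 0.008 0.   ]
[251.02013637 201.47630888] [251.03314917 200.83563536] [236 186  31  30 724] [0.47650827 0.38415722 0.049     ]
```

Emit:
{"method": "play_rows", "body": {"series": [{"dx":2,"dy":2.5,"dz":-18,"turn":0,"fingers":-1},{"dx":0,"dy":0,"dz":-18,"turn":0,"fingers":-1},{"dx":0,"dy":0,"dz":-16,"turn":0,"fingers":-1},{"dx":0,"dy":0,"dz":-12,"turn":0,"fingers":-1},{"dx":0,"dy":0,"dz":-6,"turn":0,"fingers":-1}], "squeeze": 40}}

```text
clock: 30.28
position: [0.4824, 0.388, 0.0519]
ee_rot: [-0.038, -0.686, 0.726, 0.006]
contact_force: [-0.4, -0.3, -1.0]
width: 0.0856
```

```bash
python3 -c "
from seg import *
s=pose()"
```

```text
t 30.28 pos [482.4 388.   51.9] yaw -1.6259 axis [-0.0629 -0.0435 -0.9971] F [-0.4 -0.3 -1. ] w 85.6 qd [-0.001  0.058  0.045 -0.    -0.14  -0.002]
```

Emit:
{"method": "play_rows", "body": {"series": [{"dx":-3,"dy":-2,"dz":-6,"turn":0,"fingers":-1},{"dx":-3,"dy":-2,"dz":-6,"turn":0,"fingers":-1},{"dx":-1,"dy":-1,"dz":-4,"turn":0,"fingers":-1},{"dx":0,"dy":0,"dz":0,"turn":0,"fingers":-1}], "squeeze": 40}}

```text
clock: 30.62
position: [0.4771, 0.3841, 0.0383]
ee_rot: [-0.035, -0.686, 0.726, 0.005]
contact_force: [0.3, 0.6, -0.8]
width: 0.0851
```

```bash
python3 -c "
from seg import *
s=pose()"
```

```text
t 30.62 pos [477.1 384.1  38.3] yaw -1.626 axis [-0.0574 -0.04   -0.9976] F [ 0.3  0.6 -0.8] w 85.1 qd [ 0.001 -0.016 -0.008  0.001  0.006  0.001]
```

Emit:
{"method": "play_rows", "body": {"series": [{"dx":-1,"dy":0,"dz":-1,"turn":0,"fingers":1},{"dx":0,"dy":0,"dz":-1,"turn":0,"fingers":1},{"dx":0,"dy":0,"dz":-1,"turn":0,"fingers":1},{"dx":0,"dy":0,"dz":-1,"turn":0,"fingers":1},{"dx":0,"dy":0,"dz":0,"turn":0,"fingers":1},{"dx":0,"dy":0,"dz":0,"turn":0,"fingers":1},{"dx":0,"dy":0,"dz":0,"turn":0,"fingers":1}], "squeeze": 40}}

```text
clock: 31.2
position: [0.4773, 0.3849, 0.0366]
ee_rot: [-0.032, -0.687, 0.726, 0.005]
contact_force: [-0.5, -0.2, -0.6]
width: 0.0232
```

```bash
python3 -c "
from seg import *
s=pose()"
```

```text
t 31.2 pos [477.3 384.9  36.6] yaw -1.6261 axis [-0.0533 -0.0374 -0.9979] F [-0.5 -0.2 -0.6] w 23.2 qd [-0.001  0.    -0.005  0.001  0.001 -0.   ]
```

Emit:
{"method": "play_rows", "body": {"series": [{"dx":0,"dy":0,"dz":10,"turn":0,"fingers":1},{"dx":0,"dy":0,"dz":20,"turn":0,"fingers":1},{"dx":0,"dy":0,"dz":35,"turn":0,"fingers":1},{"dx":0,"dy":0,"dz":35,"turn":0,"fingers":1},{"dx":0,"dy":0,"dz":35,"turn":0,"fingers":1},{"dx":0,"dy":0,"dz":35,"turn":0,"fingers":1},{"dx":0,"dy":0,"dz":20,"turn":0,"fingers":1},{"dx":0,"dy":0,"dz":0,"turn":0,"fingers":1}], "squeeze": 45}}

```text
clock: 31.87
position: [0.4737, 0.3826, 0.2368]
ee_rot: [-0.035, -0.686, 0.726, 0.005]
contact_force: [0.3, -0.2, -0.8]
width: 0.023
```

```bash
python3 -c "
from seg import *
s=pose();p=get_image('wrist');save(p,'w8.png',(130,130,390,310),3)
q=s['ee_rot'];M=R.from_quat([q[1],q[2],q[3],q[0]]).as_matrix()
print((proj(p,[s['position']+M@[0,0,.037],s['position']-M@[0,0,.012]],s)-[130,130])*3)"
```

```text
t 31.87 pos [473.7 382.6 236.8] yaw -1.6261 axis [-0.0577 -0.0401 -0.9975] F [ 0.3 -0.2 -0.8] w 23.0 qd [ 0.    -0.013  0.008  0.002 -0.014 -0.001]
[[390.45014221 283.31752581]
 [391.19575275 401.91633121]]
```

View pics/w8.png

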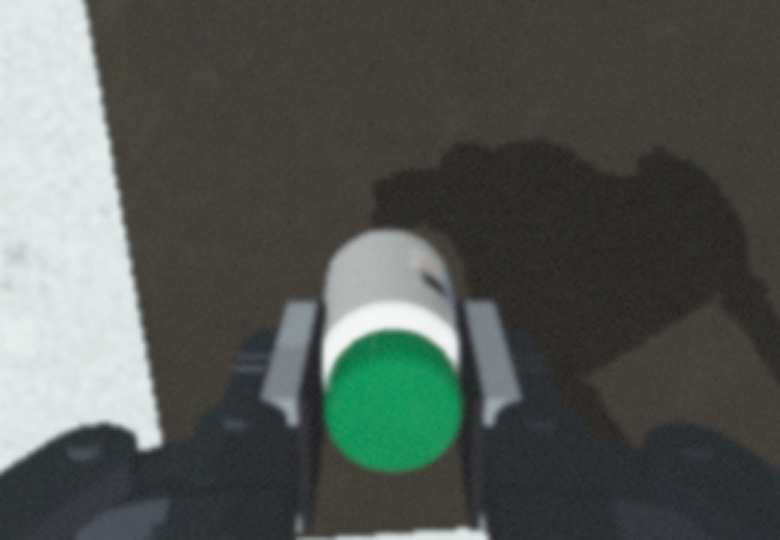

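Emit:
{"method": "play_rows", "body": {"series": [{"dx":0,"dy":-22,"dz":0,"turn":0,"fingers":1},{"dx":0,"dy":-22,"dz":0,"turn":0,"fingers":1},{"dx":0,"dy":-22,"dz":0,"turn":0,"fingers":1},{"dx":0,"dy":-22,"dz":0,"turn":0,"fingers":1},{"dx":0,"dy":-22,"dz":0,"turn":0,"fingers":1},{"dx":0,"dy":-22,"dz":0,"turn":0,"fingers":1},{"dx":0,"dy":-22,"dz":0,"turn":0,"fingers":1},{"dx":0,"dy":-22,"dz":0,"turn":0,"fingers":1},{"dx":0,"dy":-22,"dz":0,"turn":0,"fingers":1},{"dx":0,"dy":-22,"dz":0,"turn":0,"fingers":1},{"dx":0,"dy":-22,"dz":0,"turn":0,"fingers":1},{"dx":0,"dy":-22,"dz":0,"turn":0,"fingers":1},{"dx":0,"dy":-22,"dz":0,"turn":0,"fingers":1},{"dx":0,"dy":-22,"dz":0,"turn":0,"fingers":1},{"dx":0,"dy":-22,"dz":0,"turn":0,"fingers":1},{"dx":0,"dy":-22,"dz":0,"turn":0,"fingers":1},{"dx":0,"dy":-12,"dz":0,"turn":0,"fingers":1},{"dx":0,"dy":0,"dz":0,"turn":0,"fingers":1}], "squeeze": 45}}

```text
clock: 33.42
position: [0.4527, 0.0004, 0.2069]
ee_rot: [-0.057, -0.688, 0.724, 0.02]
contact_force: [-0.4, 0.6, -0.6]
width: 0.0232
```

```bash
python3 -c "
from seg import *
s=pose();p=get_image('wrist');print(proj(p,[[.465,.016,.096]],s))
u,cc,st,m=rimfit(p,s,(.465,.016),.09,'white');print(u,cc,st,ray(p,cc,.096,s))
for m in masks_of(p,'adapter_a'):
  ys,xs=np.nonzero(m['region']);print(round(m['p'],2),m['xy'],xs.min(),xs.max(),ys.min(),ys.max(),ray(p,m['xy'],.096,s))"
```

```text
t 33.42 pos [4.527e+02 4.000e-01 2.069e+02] yaw -1.6187 axis [-0.1098 -0.0486 -0.9928] F [-0.4  0.6 -0.6] w 23.2 qd [-0.005  0.013  0.033  0.029 -0.007  0.01 ]
[[234.3833982  167.70010222]]
[234.57119541 165.6694556 ] [255.16487069 230.88793103] [238 209  45  47 928] [0.40077298 0.00140877 0.096     ]
0.74 [233.8, 168.4] 213 260 140 191 [0.46440087 0.01655583 0.096     ]
```

Emit:
{"method": "play_rows", "body": {"series": [{"dx":4,"dy":4.5,"dz":0,"turn":0,"fingers":1},{"dx":4,"dy":4.5,"dz":0,"turn":0,"fingers":1},{"dx":4,"dy":4.5,"dz":0,"turn":0,"fingers":1},{"dx":3,"dy":4,"dz":0,"turn":0,"fingers":1},{"dx":0,"dy":0,"dz":-20,"turn":0,"fingers":1},{"dx":0,"dy":0,"dz":-20,"turn":0,"fingers":1},{"dx":0,"dy":0,"dz":-12,"turn":0,"fingers":1}], "squeeze": 45}}

```text
clock: 34.1
position: [0.4731, 0.0286, 0.1554]
ee_rot: [-0.052, -0.691, 0.721, 0.019]
contact_force: [0.4, -0.3, -0.7]
width: 0.0231
```

```bash
python3 -c "
from seg import *
s=pose()"
```

```text
t 34.1 pos [473.1  28.6 155.4] yaw -1.6109 axis [-0.1008 -0.0446 -0.9939] F [ 0.4 -0.3 -0.7] w 23.1 qd [ 0.03   0.137  0.197 -0.003 -0.353  0.028]
```

Emit:
{"method": "play_rows", "body": {"series": [{"dx":-3,"dy":-5,"dz":-2,"turn":0,"fingers":1},{"dx":-3,"dy":-5,"dz":-2,"turn":0,"fingers":1},{"dx":0,"dy":-2,"dz":-3,"turn":0,"fingers":1},{"dx":0,"dy":0,"dz":-3,"turn":0,"fingers":1}], "squeeze": 45}}

```text
clock: 34.43
position: [0.4667, 0.0184, 0.1438]
ee_rot: [-0.053, -0.693, 0.719, 0.02]
contact_force: [0.6, 0.2, -1.1]
width: 0.0236
```

```bash
python3 -c "
from seg import *
s=pose()"
```

```text
t 34.43 pos [466.7  18.4 143.8] yaw -1.606 axis [-0.1032 -0.0447 -0.9937] F [ 0.6  0.2 -1.1] w 23.6 qd [-0.     0.028  0.051 -0.    -0.085  0.006]
```

Emit:
{"method": "play_rows", "body": {"series": [{"dx":1,"dy":0,"dz":-8,"turn":0,"fingers":1},{"dx":0,"dy":0,"dz":-8,"turn":0,"fingers":1},{"dx":0,"dy":0,"dz":-5,"turn":0,"fingers":1}], "squeeze": 45}}

```text
clock: 34.68
position: [0.4694, 0.018, 0.123]
ee_rot: [-0.051, -0.692, 0.72, 0.018]
contact_force: [-0.7, 0.3, -0.0]
width: 0.0231
```

```bash
python3 -c "
from seg import *
s=pose()"
```

```text
t 34.68 pos [469.4  18.  123. ] yaw -1.6073 axis [-0.0981 -0.0448 -0.9942] F [-0.7  0.3 -0. ] w 23.1 qd [-0.001  0.063  0.081 -0.003 -0.163  0.011]
```

Emit:
{"method": "play_rows", "body": {"series": [{"dx":-2,"dy":-0.5,"dz":-5,"turn":0,"fingers":1},{"dx":-0.5,"dy":0,"dz":-4,"turn":0,"fingers":1},{"dx":0,"dy":0,"dz":-3,"turn":0,"fingers":1}], "squeeze": 40}}

```text
clock: 34.93
position: [0.4665, 0.0174, 0.1092]
ee_rot: [-0.051, -0.692, 0.72, 0.018]
contact_force: [-0.3, -0.2, 0.1]
width: 0.0234
```

```bash
python3 -c "
from seg import *
s=pose()"
```

```text
t 34.93 pos [466.5  17.4 109.2] yaw -1.6075 axis [-0.099  -0.0447 -0.9941] F [-0.3 -0.2  0.1] w 23.4 qd [-0.001  0.046  0.059 -0.004 -0.099  0.007]
```

Emit:
{"method": "play_rows", "body": {"series": [{"dx":0,"dy":0,"dz":-1.5,"turn":0,"fingers":1},{"dx":0,"dy":0,"dz":-1.5,"turn":0,"fingers":1}], "squeeze": 30}}

```text
clock: 35.1
position: [0.468, 0.017, 0.1077]
ee_rot: [-0.05, -0.692, 0.72, 0.017]
contact_force: [-1.4, 1.5, 18.4]
width: 0.0234
```

Emit:
{"method": "play_rows", "body": {"series": [{"dx":0,"dy":0,"dz":1,"turn":0,"fingers":-0.2},{"dx":0,"dy":0,"dz":0,"turn":0,"fingers":-0.2},{"dx":0,"dy":0,"dz":0,"turn":0,"fingers":-0.3},{"dx":0,"dy":0,"dz":8,"turn":0,"fingers":-0.3},{"dx":0,"dy":0,"dz":15,"turn":0,"fingers":-0.3},{"dx":0,"dy":0,"dz":20,"turn":0,"fingers":-1},{"dx":0,"dy":0,"dz":20,"turn":0,"fingers":-1},{"dx":0,"dy":0,"dz":20,"turn":0,"fingers":-1},{"dx":0,"dy":0,"dz":20,"turn":0,"fingers":-1},{"dx":-1,"dy":-16,"dz":0,"turn":0,"fingers":-1},{"dx":-1,"dy":-16,"dz":0,"turn":0,"fingers":-1},{"dx":-1,"dy":-16,"dz":0,"turn":0,"fingers":-1},{"dx":-1,"dy":-16,"dz":0,"turn":0,"fingers":-1},{"dx":-1,"dy":-16,"dz":0,"turn":0,"fingers":-1},{"dx":-1,"dy":-16,"dz":0,"turn":0,"fingers":-1},{"dx":-1,"dy":-16,"dz":0,"turn":0,"fingers":-1},{"dx":0,"dy":-10,"dz":0,"turn":0,"fingers":-1},{"dx":0,"dy":0,"dz":0,"turn":0,"fingers":-1}], "squeeze": 40}}

```text
clock: 36.6
position: [0.4592, -0.1087, 0.2233]
ee_rot: [-0.049, -0.693, 0.719, 0.015]
contact_force: [-0.2, 0.2, 1.5]
width: 0.0855
```

```bash
python3 -c "
from seg import *
s=pose();print(s['qpos']);p=get_image('wrist')
u,cc,st,m=rimfit(p,s,(.4475,-.112),.049,'blue');print(u,cc,st,ray(p,cc,.049,s))
p2=get_image('side')
hsv=cv2.cvtColor(p2['pixels'],cv2.COLOR_RGB2HSV).astype(int);g=(abs(hsv[...,0]-72)<15)&(hsv[...,1]>100)&(hsv[...,2]>60);ys,xs=np.nonzero(g[130:230,250:320]);print(xs.mean()+250,ys.mean()+130,len(xs),proj(p2,[[.4647,.0163,.1155],[.4647,.0163,.121]]))
"
```

```text
t 36.6 pos [ 459.2 -108.7  223.3] yaw -1.6042 axis [-0.092  -0.0459 -0.9947] F [-0.2  0.2  1.5] w 85.5 qd [ 0.002 -0.008  0.003  0.026  0.016  0.009]
[-0.32506306  0.17695577  1.69286459 -0.07486991  1.34517724  1.30079119]
[255.48061524 172.77507431] [256.02108434 174.31927711] [246 164  21  21 332] [ 0.44567053 -0.11253284  0.049     ]
283.06382978723406 172.5531914893617 47 [[282.60159265 173.498274  ]
 [282.67621674 171.61177379]]
```

Emit:
{"method": "play_rows", "body": {"series": [{"dx":-4,"dy":-1,"dz":-18,"turn":0,"fingers":-1},{"dx":-4,"dy":-1,"dz":-18,"turn":0,"fingers":-1},{"dx":-4,"dy":-1,"dz":-18,"turn":0,"fingers":-1},{"dx":-2,"dy":0,"dz":-18,"turn":0,"fingers":-1},{"dx":-2,"dy":0,"dz":-18,"turn":0,"fingers":-1},{"dx":0,"dy":0,"dz":-10,"turn":0,"fingers":-1},{"dx":0,"dy":0,"dz":0,"turn":0,"fingers":-1}], "squeeze": 40}}

```text
clock: 37.28
position: [0.4435, -0.1031, 0.1212]
ee_rot: [-0.046, -0.696, 0.717, 0.016]
contact_force: [-1.2, 0.5, 0.4]
width: 0.0851
```

```bash
python3 -c "
from seg import *
s=pose();p=get_image('wrist')
u,cc,st,m=rimfit(p,s,(.4465,-.112),.049,'blue');print(u,cc,st,ray(p,cc,.049,s))
"
```

```text
t 37.28 pos [ 443.5 -103.1  121.2] yaw -1.5989 axis [-0.087  -0.0411 -0.9954] F [-1.2  0.5  0.4] w 85.1 qd [ 0.02  -0.009  0.003  0.005  0.02   0.004]
[267.53425348 194.91909023] [267.91702432 194.68669528] [253 180  31  30 699] [ 0.44667642 -0.11229409  0.049     ]
```

Vial at (446.7, -112.3).

Emit:
{"method": "play_rows", "body": {"series": [{"dx":1,"dy":-4,"dz":-18,"turn":0,"fingers":-1},{"dx":0,"dy":-4,"dz":-18,"turn":0,"fingers":-1},{"dx":-1,"dy":-2,"dz":-18,"turn":0,"fingers":-1},{"dx":-1,"dy":0,"dz":-14,"turn":0,"fingers":-1}], "squeeze": 40}}

```text
clock: 37.67
position: [0.4492, -0.1127, 0.0581]
ee_rot: [-0.042, -0.697, 0.716, 0.009]
contact_force: [-0.6, 0.6, -0.6]
width: 0.0856
```

```bash
python3 -c "
from seg import *
s=pose()"
```

```text
t 37.67 pos [ 449.2 -112.7   58.1] yaw -1.5959 axis [-0.0716 -0.0457 -0.9964] F [-0.6  0.6 -0.6] w 85.6 qd [ 0.006  0.203  0.202 -0.023 -0.451  0.043]
```

Emit:
{"method": "play_rows", "body": {"series": [{"dx":-2.5,"dy":0,"dz":-8,"turn":0,"fingers":-1},{"dx":-2,"dy":0,"dz":-8,"turn":0,"fingers":-1},{"dx":0,"dy":0,"dz":-3,"turn":0,"fingers":-1},{"dx":0,"dy":0,"dz":0,"turn":0,"fingers":-1}], "squeeze": 40}}

```text
clock: 38.0
position: [0.4454, -0.1116, 0.0384]
ee_rot: [-0.041, -0.697, 0.715, 0.009]
contact_force: [0.2, 0.5, -0.7]
width: 0.0853
```

```bash
python3 -c "
from seg import *
s=pose()"
```

```text
t 38.0 pos [ 445.4 -111.6   38.4] yaw -1.5946 axis [-0.071  -0.0454 -0.9964] F [ 0.2  0.5 -0.7] w 85.3 qd [ 0.003 -0.007 -0.004  0.002  0.011 -0.002]
```

Emit:
{"method": "play_rows", "body": {"series": [{"dx":1,"dy":0,"dz":-1,"turn":0,"fingers":1},{"dx":0,"dy":0,"dz":-1,"turn":0,"fingers":1},{"dx":0,"dy":0,"dz":-1,"turn":0,"fingers":1},{"dx":0,"dy":0,"dz":-1,"turn":0,"fingers":1},{"dx":0,"dy":0,"dz":0,"turn":0,"fingers":1},{"dx":0,"dy":0,"dz":0,"turn":0,"fingers":1},{"dx":0,"dy":0,"dz":0,"turn":0,"fingers":1}], "squeeze": 40}}

```text
clock: 38.58
position: [0.4491, -0.1122, 0.0369]
ee_rot: [-0.04, -0.698, 0.715, 0.006]
contact_force: [-0.3, 0.3, -1.1]
width: 0.0234
```

```bash
python3 -c "
from seg import *
s=pose()"
```

```text
t 38.58 pos [ 449.1 -112.2   36.9] yaw -1.5945 axis [-0.065  -0.0475 -0.9968] F [-0.3  0.3 -1.1] w 23.4 qd [-0.001 -0.002 -0.002  0.     0.001 -0.002]
```

Emit:
{"method": "play_rows", "body": {"series": [{"dx":0,"dy":0,"dz":10,"turn":0,"fingers":1},{"dx":0,"dy":0,"dz":20,"turn":0,"fingers":1},{"dx":0,"dy":0,"dz":30,"turn":0,"fingers":1},{"dx":0,"dy":0,"dz":35,"turn":0,"fingers":1},{"dx":0,"dy":0,"dz":35,"turn":0,"fingers":1},{"dx":0,"dy":0,"dz":35,"turn":0,"fingers":1},{"dx":0,"dy":0,"dz":20,"turn":0,"fingers":1},{"dx":14,"dy":16,"dz":0,"turn":0,"fingers":1},{"dx":14,"dy":16,"dz":0,"turn":0,"fingers":1},{"dx":14,"dy":16,"dz":0,"turn":0,"fingers":1},{"dx":14,"dy":16,"dz":0,"turn":0,"fingers":1},{"dx":14,"dy":16,"dz":0,"turn":0,"fingers":1},{"dx":14,"dy":16,"dz":0,"turn":0,"fingers":1},{"dx":14,"dy":16,"dz":0,"turn":0,"fingers":1},{"dx":14,"dy":16,"dz":0,"turn":0,"fingers":1},{"dx":14,"dy":16,"dz":0,"turn":0,"fingers":1},{"dx":14,"dy":16,"dz":0,"turn":0,"fingers":1},{"dx":14,"dy":16,"dz":0,"turn":0,"fingers":1},{"dx":12,"dy":14,"dz":0,"turn":0,"fingers":1},{"dx":0,"dy":0,"dz":0,"turn":0,"fingers":1}], "squeeze": 45}}

```text
clock: 40.25
position: [0.6163, 0.0879, 0.2306]
ee_rot: [-0.04, -0.696, 0.717, 0.006]
contact_force: [0.6, 0.3, -0.6]
width: 0.0233
```

```bash
python3 -c "
from seg import *
s=pose();p=get_image('wrist');save(p,'w9.png',k=1.5);print(proj(p,[[.6185,.0867,.096]],s)*1.5)
for m in masks_of(p,'adapter_a'):
  ys,xs=np.nonzero(m['region']);print(round(m['p'],2),m['xy'],xs.min(),xs.max(),ys.min(),ys.max(),ray(p,m['xy'],.096,s))"
```

```text
t 40.25 pos [616.3  87.9 230.6] yaw -1.5989 axis [-0.0669 -0.0469 -0.9967] F [ 0.6  0.3 -0.6] w 23.3 qd [-0.008 -0.009  0.03  -0.043  0.031 -0.009]
[[381.5396887  262.24508459]]
0.88 [65.0, 159.2] 31 103 138 185 [0.64083299 0.2599537  0.096     ]
0.8 [255.7, 170.8] 233 275 149 194 [0.62248419 0.08526912 0.096     ]
0.72 [116.0, 225.2] 88 142 199 250 [0.57165331 0.227932   0.096     ]
```

View pics/w9.png

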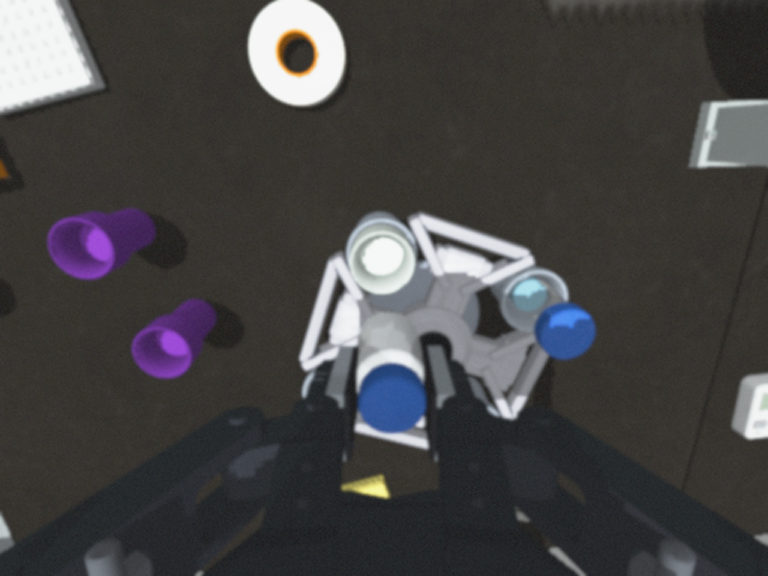

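Emit:
{"method": "play_rows", "body": {"series": [{"dx":2,"dy":0,"dz":-14,"turn":0,"fingers":1},{"dx":1,"dy":-1,"dz":-18,"turn":0,"fingers":1},{"dx":0,"dy":-2,"dz":-18,"turn":0,"fingers":1},{"dx":0,"dy":-2,"dz":-18,"turn":0,"fingers":1},{"dx":0,"dy":0,"dz":-8,"turn":0,"fingers":1},{"dx":0,"dy":0,"dz":0,"turn":0,"fingers":1}], "squeeze": 45}}

```text
clock: 40.85
position: [0.6125, 0.0747, 0.1543]
ee_rot: [-0.044, -0.694, 0.718, 0.005]
contact_force: [-0.1, -0.6, -0.2]
width: 0.0231
```

```bash
python3 -c "
from seg import *
s=pose();p=get_image('wrist')
for m in masks_of(p,'adapter_a'):
  ys,xs=np.nonzero(m['region']);print(round(m['p'],2),m['xy'],xs.min(),xs.max(),ys.min(),ys.max(),ray(p,m['xy'],.096,s))"
```

```text
t 40.85 pos [612.5  74.7 154.3] yaw -1.6032 axis [-0.0705 -0.0529 -0.9961] F [-0.1 -0.6 -0.2] w 23.1 qd [-0.018 -0.011  0.016 -0.01   0.014 -0.002]
0.95 [17.6, 172.5] 0 48 149 205 [0.64633391 0.22887944 0.096     ]
0.69 [63.4, 259.3] 22 104 223 296 [0.57926086 0.21793596 0.096     ]
0.37 [346.0, 346.5] 344 351 340 352 [ 0.47147474 -0.0019491   0.096     ]
```

Emit:
{"method": "play_rows", "body": {"series": [{"dx":4,"dy":5,"dz":0,"turn":0,"fingers":1},{"dx":3,"dy":5,"dz":0,"turn":0,"fingers":1},{"dx":2,"dy":4,"dz":-2,"turn":0,"fingers":1},{"dx":0,"dy":0,"dz":-3,"turn":0,"fingers":1},{"dx":0,"dy":0,"dz":0,"turn":0,"fingers":1}], "squeeze": 45}}

```text
clock: 41.37
position: [0.6266, 0.0908, 0.1559]
ee_rot: [-0.039, -0.694, 0.719, 0.001]
contact_force: [0.7, 0.1, -0.4]
width: 0.0235
```

```bash
python3 -c "
from seg import *
s=pose();p=get_image('wrist');save(p,'w10.png',(150,100,390,290),3.2);
q=s['ee_rot'];M=R.from_quat([q[1],q[2],q[3],q[0]]).as_matrix()
print((proj(p,[[.6195,.087,.096],s['position']+M@[0,0,.037]],s)-[150,100])*3.2)"
```

```text
t 41.37 pos [626.6  90.8 155.9] yaw -1.6038 axis [-0.0579 -0.0519 -0.997 ] F [ 0.7  0.1 -0.4] w 23.5 qd [ 0.014 -0.005 -0.025  0.007  0.004  0.005]
[[355.64568525 373.10050957]
 [352.56335593 398.21948069]]
```

View pics/w10.png

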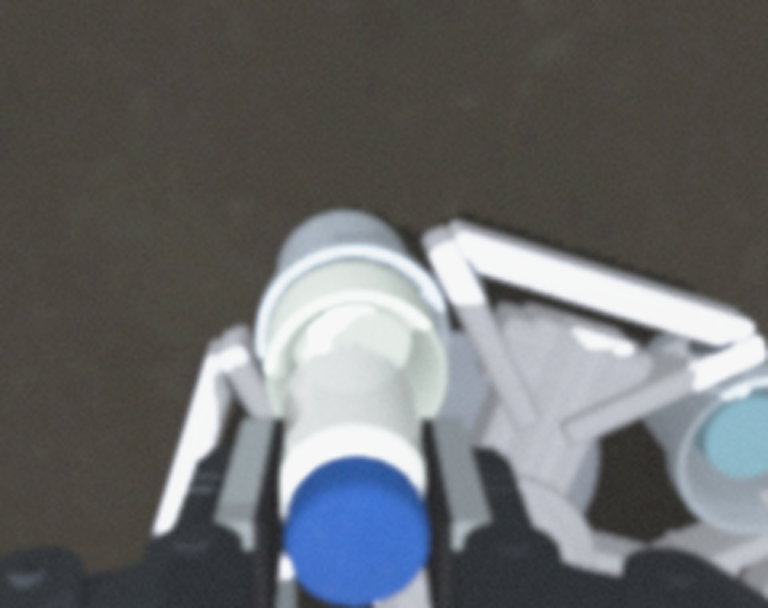

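Emit:
{"method": "play_rows", "body": {"series": [{"dx":-3,"dy":-1,"dz":-4,"turn":0,"fingers":1},{"dx":-3,"dy":-1,"dz":-6,"turn":0,"fingers":1},{"dx":-1,"dy":0,"dz":-6,"turn":0,"fingers":1}], "squeeze": 45}}

```text
clock: 41.67
position: [0.6202, 0.089, 0.1404]
ee_rot: [-0.038, -0.695, 0.718, 0.0]
contact_force: [-0.3, -0.8, -0.1]
width: 0.0232
```

```bash
python3 -c "
from seg import *
s=pose()"
```

```text
t 41.67 pos [620.2  89.  140.4] yaw -1.6033 axis [-0.0544 -0.0519 -0.9972] F [-0.3 -0.8 -0.1] w 23.2 qd [ 0.004  0.041  0.136 -0.    -0.181  0.011]
```

Emit:
{"method": "play_rows", "body": {"series": [{"dx":0.5,"dy":0,"dz":-6,"turn":0,"fingers":1},{"dx":0,"dy":0,"dz":-6,"turn":0,"fingers":1},{"dx":0,"dy":0,"dz":-5,"turn":0,"fingers":1}], "squeeze": 45}}

```text
clock: 41.92
position: [0.6191, 0.0885, 0.1208]
ee_rot: [-0.038, -0.694, 0.719, 0.001]
contact_force: [0.3, 0.2, 0.2]
width: 0.0231
```

```bash
python3 -c "
from seg import *
s=pose()"
```

```text
t 41.92 pos [619.1  88.5 120.8] yaw -1.6036 axis [-0.0567 -0.052  -0.997 ] F [0.3 0.2 0.2] w 23.1 qd [-0.001  0.057  0.091 -0.004 -0.143  0.007]
```

Emit:
{"method": "play_rows", "body": {"series": [{"dx":1,"dy":0,"dz":-5,"turn":0,"fingers":1},{"dx":0,"dy":0,"dz":-4,"turn":0,"fingers":1},{"dx":0,"dy":0,"dz":-3,"turn":0,"fingers":1}], "squeeze": 40}}

```text
clock: 42.17
position: [0.6207, 0.0884, 0.1081]
ee_rot: [-0.038, -0.694, 0.719, 0.001]
contact_force: [-2.0, 1.7, 23.9]
width: 0.0231
```

```bash
python3 -c "
from seg import *
s=pose()"
```

```text
t 42.17 pos [620.7  88.4 108.1] yaw -1.604 axis [-0.0561 -0.052  -0.9971] F [-2.   1.7 23.9] w 23.1 qd [-0.001  0.005 -0.009 -0.006 -0.058  0.006]
```

Emit:
{"method": "play_rows", "body": {"series": [{"dx":0,"dy":0,"dz":1,"turn":0,"fingers":-0.2},{"dx":0,"dy":0,"dz":0,"turn":0,"fingers":-0.2},{"dx":0,"dy":0,"dz":0,"turn":0,"fingers":-0.3},{"dx":0,"dy":0,"dz":8,"turn":0,"fingers":-0.3},{"dx":0,"dy":0,"dz":15,"turn":0,"fingers":-0.3},{"dx":0,"dy":0,"dz":20,"turn":0,"fingers":-0.3},{"dx":0,"dy":0,"dz":30,"turn":0,"fingers":-0.3},{"dx":0,"dy":0,"dz":30,"turn":0,"fingers":-1},{"dx":0,"dy":0,"dz":30,"turn":0,"fingers":-1},{"dx":-10,"dy":-10,"dz":15,"turn":0,"fingers":-1},{"dx":-15,"dy":-15,"dz":10,"turn":0,"fingers":-1},{"dx":-15,"dy":-15,"dz":10,"turn":0,"fingers":-1},{"dx":-15,"dy":-15,"dz":0,"turn":0,"fingers":-1},{"dx":-15,"dy":-15,"dz":0,"turn":0,"fingers":-1},{"dx":0,"dy":0,"dz":0,"turn":0,"fingers":-1}], "squeeze": 40}}

```text
clock: 43.42
position: [0.5469, 0.0168, 0.2884]
ee_rot: [-0.038, -0.695, 0.718, -0.0]
contact_force: [0.2, 0.6, 0.3]
width: 0.0851
```

```bash
python3 -c "
from seg import *
from rig import *
pose()
for cam in ('side','scene','wrist'):
  s=get_state();p=get_image(cam)
  hsv=cv2.cvtColor(p['pixels'],cv2.COLOR_RGB2HSV).astype(int)
  gm={'g':abs(hsv[...,0]-72)<15,'b':abs(hsv[...,0]-110)<12}
  for n,X,k in [('green',(.4647,.0163),'g'),('bluevial',(.6195,.087),'b'),('mate',(.578,-.025),'b'),('loaded',(.5064,.129),'b')]:
    z=.116 if 'a' not in n[:2] and n in('green','bluevial') else .123
    u=proj(p,[[*X,z]],s)[0]; m=(gm[k]&(hsv[...,1]>100)&(hsv[...,2]>50)).astype(np.uint8)
    N,l,st,c=cv2.connectedComponentsWithStats(m); L=[i for i in range(1,N) if st[i,4]>8]
    if L:
      i=min(L,key=lambda i:np.hypot(*(c[i]-u))); print(cam,n,np.round(u,1),np.round(c[i],1),st[i,2:])
"
```

```text
t 43.42 pos [546.9  16.8 288.4] yaw -1.6011 axis [-0.0541 -0.0533 -0.9971] F [0.2 0.6 0.3] w 85.1 qd [ 0.016  0.01  -0.035  0.048 -0.03   0.014]
side green [282.6 173.3] [283.1 172.6] [ 9  6 47]
side bluevial [220.1 173.7] [220.4 172.9] [10  7 57]
side mate [250.2 160.9] [250.3 160.6] [12  8 81]
side loaded [252.8 183. ] [252.7 183. ] [ 13  11 116]
scene green [274.7 189.3] [274.7 188.6] [ 7  6 31]
scene bluevial [226.2 179.2] [225.5 178.5] [ 8  6 36]
scene mate [257.9 167.3] [257.1 166.5] [11 10 91]
scene loaded [241.5 199.1] [241.  198.4] [11 10 80]
wrist green [256.4 238. ] [255.9 241.4] [ 18  19 281]
wrist bluevial [181.  104.6] [178.3 107.5] [ 22  22 392]
wrist mate [292.5 142.9] [293.1 142.8] [ 35  34 923]
wrist loaded [154.  212.8] [153.4 215. ] [ 35  33 902]
```

```bash
python3 -c "
from rig import *
print(sign_off())"
```

```text
the job is handed in; nothing more can be done
None
```

The rotor is loaded as asked and handed in, after 43.4 s on the robot's clock.

- **Mate tube:** it stands in the −x bucket, straight across from the loaded tube, which I left alone.
- **Adapters:** one white adapter is in the +y bucket and one in the −y bucket. I left the purple look-alikes alone.
- **Vials:** the green-capped vial is upright in the +y adapter and the blue-capped one in the −y adapter.

**Seating:** each placement ended with a clear upward push on the tool: 6.5 N for the tube, 28 and 29 N for the adapters, and 18 and 24 N for the vials. That was close to the expected seated height each time.

**Final check:** after backing the arm off, I compared all four caps with where seated caps should appear. They matched within about 1 pixel in both fixed cameras. The wrist camera was off by up to 4 pixels, most likely from its calibration. This was a numbers-only check, since I had used up my picture views, and I did not re-measure the timer, tape roll or wash bottle.

**What went less well:**
- The tool drifted into a tilt of up to about 6° during the job. I corrected for it in the placements, and the vials were leaning slightly when released.
- While descending into its bucket, the first adapter touched the bucket wall at about 10 N and needed a small sideways shift.

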